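Gauge the spool hubs and scrap the choked one

TASK

Take the plug gauge from its wooden stand and try it gently in the bores of the two grey spool hubs where they stand in the nest, first the left one, then the right: slide it in until its collar sits on the hub or until you feel it stop against a ledge inside, rest there a moment, and do not force it (never push with more than 35 newtons). Then put the gauge back upright in its stand and put the hub that the gauge would not fully enter into the oval tin, leaving the good hub standing in its place in the nest and everything else undisturbed.

Things in the scene. Friction and masses are not known exactly. Their poses are not given: they have to be found in the camera images.
- plug_gauge: loose steel plug gauge, 0.15 kg, upright in the stand, nose down. Origin: centre of the nose's end face, z up along it. Plug 20 mm across up to z = 32 mm, with a nose tapered by 1.5 mm over 2.5 mm; collar 34 mm across, z = 32 to 37 mm; square handle 18 x 18 mm, sides along x and y, z = 37 to 87 mm (grip at about z = 65 mm)
- stand: fixed wooden block 70 x 70 x 40 mm with one vertical hole in the middle of its top, 24 mm in diameter and 36 mm deep, with a 2 mm chamfer; the gauge's collar rests on the top face, its origin then lies 8 mm above the worktop. Origin at the centre of the underside, z up
- nest: fixed board 90 (x) x 200 (y) x 10 mm with two round recesses 64 mm in diameter and 6 mm deep, centred at y = +55 mm (the left place, seen from the robot) and y = -55 mm (the right place), their floor 4 mm above the worktop. Origin at the centre of the underside, x away from the robot, z up
- hub_a: loose grey spool hub, 0.2 kg, 40 mm tall: barrel 50 mm across on a flange 60 mm across, 5 mm thick, standing in a nest recess with 2 mm play, left or right. Origin: centre of the underside, z up. Bore along z, black-lined, mouth on top (z = 40 mm) 21.2 mm wide. The bore is either clear to 35 mm depth or choked by a solid ledge 8 to 25 mm below the mouth: the gauge tells which
- hub_b: loose grey spool hub, 0.2 kg, 40 mm tall: barrel 50 mm across on a flange 60 mm across, 5 mm thick, standing in a nest recess with 2 mm play, left or right. Origin: centre of the underside, z up. Bore along z, black-lined, mouth on top (z = 40 mm) 21.2 mm wide. The bore is either clear to 35 mm depth or choked by a solid ledge 8 to 25 mm below the mouth: the gauge tells which
- tin: oval tin, fixed, open at the top, 189 (its x) x 269 (its y) mm outside at the rim, 63 mm tall, walls about 3 mm thick, inner floor 3 mm above the worktop. Origin at the centre of the underside, z up
- glue_jar: bystander, loose: glue jar, 56 mm in diameter, 95 mm tall, origin at the centre of the underside
- tape_roll: bystander, loose: roll of tape lying flat, 96 mm in diameter, 48 mm tall, origin at the centre of the underside
- mug: bystander, loose: mug 86 mm wide, 118 mm with its handle, 96 mm tall, origin at the centre of the underside
Mind the look-alikes: they are no part of the job. What is shaped like the hub_a but turquoise is not meant. What is shaped like the plug_gauge but purple is not meant.

How it is judged (in metres and radians):
On the way, in this order (a step that is already met when the one before it is completed fails the run):
1. the gauge has been tried in the left hub: in to its collar (within 3 mm), or resting against the ledge inside the bore (((y of hub_b in the frame of nest above 0 m and horizontal distance between plug_gauge and hub_b below 0.004 m and z of plug_gauge in the frame of hub_b below 0.011 m) or (y of hub_a in the frame of nest above 0 m and horizontal distance between plug_gauge and hub_a below 0.004 m and z of plug_gauge in the frame of hub_a between 0.02 and 0.029 m and contact force between plug_gauge and hub_a above 0.5 N))), for 0.1 s.
2. the gauge has been tried in the right hub in the same way (((y of hub_b in the frame of nest below 0 m and horizontal distance between plug_gauge and hub_b below 0.004 m and z of plug_gauge in the frame of hub_b below 0.011 m) or (y of hub_a in the frame of nest below 0 m and horizontal distance between plug_gauge and hub_a below 0.004 m and z of plug_gauge in the frame of hub_a between 0.02 and 0.029 m and contact force between plug_gauge and hub_a above 0.5 N))), for 0.1 s.
At the end, for the whole second after the job is handed in: the hub with the choked bore lies at rest in the oval tin (its origin within 75 x 115 mm of the tin's middle and below 50 mm height); the other hub stands upright in its recess within 10 mm of where it started; the gauge stands upright in its stand, its collar within 4 mm of the top face (x of hub_a in the frame of tin between -0.075 and 0.075 m and y of hub_a in the frame of tin between -0.115 and 0.115 m and height (world z) of hub_a below 0.05 m and linear speed of hub_a below 0.02 m/s and distance of hub_b from where it was at the start of the episode below 0.01 m and angle between each of hub_b, plug_gauge's own z axis and vertical below 0.1 rad and height (world z) of hub_b below 0.008 m and horizontal distance between plug_gauge and stand below 0.006 m and height (world z) of plug_gauge below 0.012 m); the robot touches nothing.
It fails at once if the gauge is forced: more than 35 N between gauge and a hub (contact force between plug_gauge and hub_a above 35 N or contact force between plug_gauge and hub_b above 35 N).
It fails at once if the good hub is taken out of its place (moved more than 30 mm) (distance of hub_b from where it was at the start of the episode above 0.03 m).
It fails at once if a bystander is pushed more than 30 mm (distance of any of glue_jar, tape_roll, mug from where it was at the start of the episode above 0.03 m).
It also fails if it takes over 72 s, if anything falls off the work surface, if the arm or the gripper's body presses on something with over 40 N, if the wrist force passes 120 N, or if a joint passes its speed limit or range.

ROBOT

A 6-joint arm with a two-finger parallel gripper is mounted at the origin on a cart in front of the work surface, level with it; the furniture and walls round the work are solid. World frame = base frame: x ahead of the robot, y to its left, z up, the work surface at z = 0. Lengths are in mm, angles in rad, forces in N, time in s.
With the tool pointing down it reaches from about 325 to 900 mm from the base axis. Payload 6.1 kg.
Tool frame: the origin (TCP) lies at the very end of the fingers, on their centre line; the grasp point (between the pads) lies bot.grasp_offset behind it (bot.grasp_offset is the distance from the TCP to the grasp point, in mm); z points along the fingers, y is the direction in which the jaws open and shut (so a half turn about z gives the same grasp; the last joint's range is limited). The gripper opens to 85 mm and grips with 20 to 120 N. Pads are 22 mm wide; open, the fingers measure 114 mm over their backs; the gripper's body (76 mm by 85 mm) begins 54 mm behind the grasp point. The pads swing forward as they close: fully open they stand 13 mm farther back than shut.
Start: joints at [-1.369, 0.22, 1.526, -0, 1.395, -0.126], TCP at [201.218, -591.715, 204.7] pointing down, gripper open.
Joint ranges: [-2.98, 2.98], [-0.91, 2.08], [0.09, 2.57], [-1.24, 4.39], [0.2, 2.65], [-2.68, 2.68]. Speed limits (rad/s): [2.57, 2.57, 3.01, 3.14, 3.14, 3.14].

INTERFACE

Orientations are given as a unit quaternion [x, y, z, w].
In Python, from cell import bot gives the robot as it stands.
- The arm moves only by the shell command python3 -m handwheel 'ROWS' [FORCE]. ROWS is JSON, a list of rows, each a list of 3 entries, a list of its own where there are three numbers: the closure in counts, from 0 (fully open) to 255 (shut), then the shift along the tool's x, y, z in mm, then the turn, a rotation vector about the tool's x, y, z in degrees. In form: [[gripper, [dx, dy, dz], [wx, wy, wz]], ...]. A call has 1 to 12 rows; each row shifts and turns the pose as measured when the row begins, along the tool's axes as they then stand; what a row does not reach is not made up. A row lasts 1/8 s, in which the tool goes at most 62.5 mm and 10.7 degrees, less where a joint would pass 70% of its speed; a pose out of reach is approached as far as the arm can. A call with a gripper value outside its range is refused whole. The fingers move at their own pace and stop on an object; FORCE is the grip in N (left out, the last holds). Time passes only in rows, so rows that do not move let the fingers close. It gives the time, the measured TCP pose, the force and the opening at its end, in the units of the state.
- bot.state(): the state, without advancing time (a new reading comes with each control period).
- bot.camera(name): name is "scene" or "top" or "wrist"; returns the picture (480x640x3 uint8, red, green, blue); there is no depth.
- bot.camera_params(name): a dict with "intrinsics" (3x3 intrinsics, pixels), "xyz" and "rotation" of the camera in the world; the wrist camera has in their place "T_tool_cam" (4x4, takes a point from camera to tool coordinates, whose origin is the TCP and whose axes are the flange's). Camera axes: x right, y down, z forward; pixel columns grow to the right and rows downward; lengths in mm; the calibration is good to about 2 mm. The wrist camera is an equidistant fisheye: a pixel r from the principal point sees the ray r / f radians off the axis. A picture is of the moment at which its call begins: read the wrist's pose just before it. camera_params takes no time and is no camera call.
- bot.job_done(): hands the job in, once; it reports no verdict.
The state is a dict: "t": time; "joint_pos": joint angles; "dq": joint speeds; "tau": joint torques, N m; "tcp_pos": TCP position; "eef_rot": TCP orientation; "wrist_force": force on the tool from outside, world axes, zero at the start; "ft_torque": the same for the moment, N m; "width": finger opening in mm.
Only numpy, scipy, OpenCV 4.12 (cv2) and the standard library are available. Lean on these libraries where they do the work, as an engineer would, in place of code of your own. Each camera call takes 0.05 s, during which the arm holds its last target.

## Working session

There is one attempt and no reset: what is moved stays moved. The work goes in short steps, Python scripts to look and compute and a shell command to move; the robot and the scene stay as the last step left them, time stands still between calls to the robot, and variables do not carry over. Pictures are saved under pics/ and viewed, and the job is handed in when it is done.

```bash
ls; mkdir -p pics
python3 - <<'E'
from cell import bot
import cv2, numpy as np
print(bot.state()); print(bot.grasp_offset)
for n in ["scene","top","wrist"]:
    p=bot.camera_params(n); print(n,p)
    cv2.imwrite(f"pics/{n}0.png",bot.camera(n)[:,:,::-1])
E
```

```text
pics
{'t': 0.0, 'joint_pos': array([-1.36912294e+00,  2.21225544e-01,  1.52763590e+00, -7.46214373e-06,
        1.39467766e+00, -1.26089388e-01]), 'dq': array([-5.78330137e-04, -3.10042934e-04,  3.58418482e-06, -1.15648967e-03,
       -6.72642709e-04,  5.34448964e-04]), 'tau': array([ 2.40986963e-03, -4.96891558e+01, -3.89399242e+01,  2.52272451e-05,
        1.09792882e-02,  5.23760150e-06]), 'tcp_pos': array([ 201.07030426, -591.07561652,  203.58652586]), 'eef_rot': array([ 9.86600899e-01,  1.63149378e-01, -4.04414585e-05, -9.72391335e-04]), 'wrist_force': array([-0.30259097, -0.3514218 ,  0.9320154 ]), 'ft_torque': array([-0.01289689, -0.00206598,  0.01301232]), 'width': 85.19957921453873}
18.700000000000003
scene {'intrinsics': array([[612.62770108,   0.        , 326.6340221 ],
       [  0.        , 612.62770108, 238.17643845],
       [  0.        ,   0.        ,   1.        ]]), 'xyz': array([  -94.61432876, -1130.35624864,   651.13292651]), 'rotation': array([ 0.81344143, -0.23292285,  0.13955277, -0.51437828])}
top {'intrinsics': array([[446.65208026,   0.        , 316.04932702],
       [  0.        , 446.65208026, 238.9142582 ],
       [  0.        ,   0.        ,   1.        ]]), 'xyz': array([ 485.18095335,   -2.58108994, 1110.05924744]), 'rotation': array([-0.69887326,  0.71426769, -0.02449835,  0.02824287])}
wrist {'intrinsics': array([[371.64829954,   0.        , 326.63005301],
       [  0.        , 371.64829954, 243.00213606],
       [  0.        ,   0.        ,   1.        ]]), 'T_tool_cam': array([[ 4.62882692e-04, -9.53403268e-01, -3.01698515e-01,
         7.69279478e+01],
       [ 9.99998729e-01,  9.01614425e-04, -1.31495522e-03,
        -5.55161131e-01],
       [ 1.52569833e-03, -3.01697523e-01,  9.53402474e-01,
        -1.68992998e+02],
       [ 0.00000000e+00,  0.00000000e+00,  0.00000000e+00,
         1.00000000e+00]])}
```

View pics/top0.png

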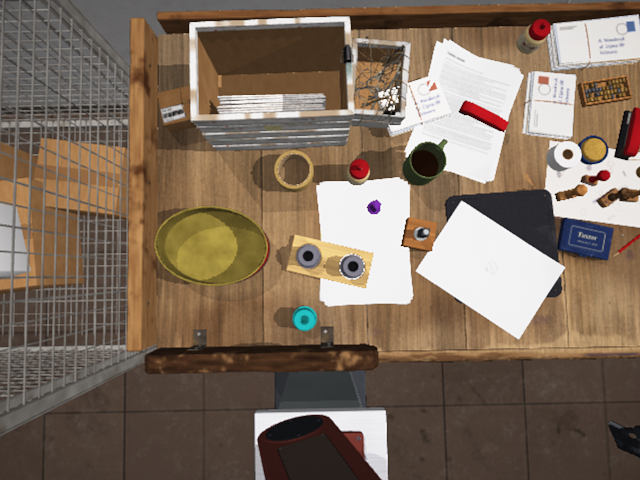

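View pics/scene0.png

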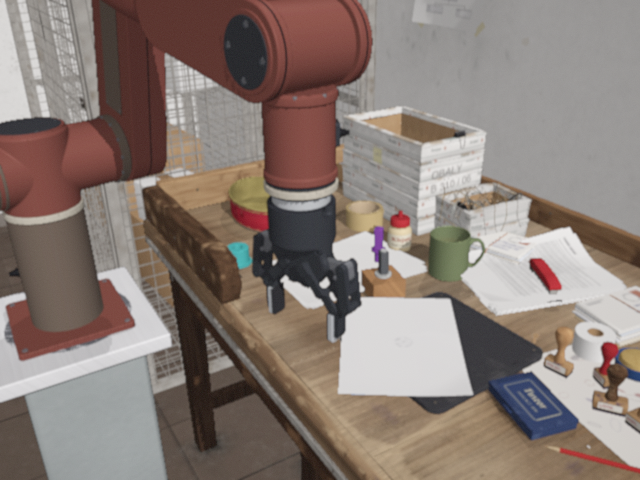

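View pics/wrist0.png

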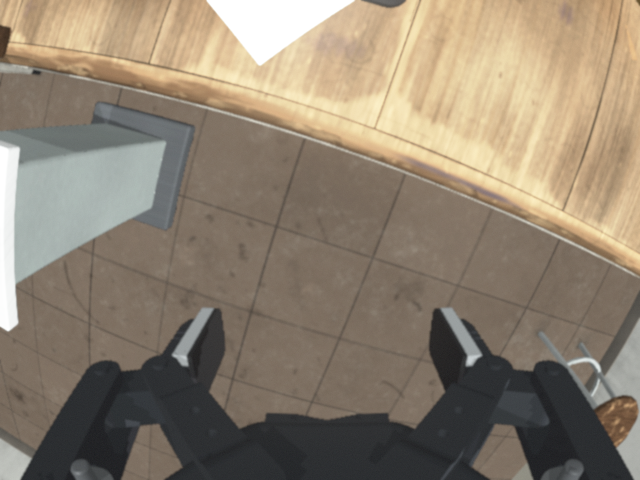

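```bash
cat > h.py <<'E'
from cell import bot
import cv2, numpy as np
from scipy.spatial.transform import Rotation as R
def ray(n,u,v,st=None):
    p=bot.camera_params(n);K=p["intrinsics"]
    x=(u-K[0,2])/K[0,0];y=(v-K[1,2])/K[1,1]
    if n=="wrist":
        r=np.hypot(x,y);d=np.array([x/r*np.sin(r),y/r*np.sin(r),np.cos(r)]) if r>0 else np.array([0,0,1.])
        Rt=R.from_quat(st["eef_rot"]).as_matrix();T=p["T_tool_cam"]
        return np.array(st["tcp_pos"])+Rt@T[:3,3], Rt@T[:3,:3]@d
    d=R.from_quat(p["rotation"]).as_matrix()@np.array([x,y,1.])
    return np.array(p["xyz"]),d
def onz(n,u,v,z,st=None):
    o,d=ray(n,u,v,st);return (o+d*(z-o[2])/d[2])[:2].round(1)
def proj(n,P,st=None):
    p=bot.camera_params(n);K=p["intrinsics"];P=np.array(P,float)
    if n=="wrist":
        Rt=R.from_quat(st["eef_rot"]).as_matrix();T=p["T_tool_cam"]
        c=T[:3,:3].T@(Rt.T@(P-st["tcp_pos"])-T[:3,3])
        th=np.arctan2(np.hypot(c[0],c[1]),c[2]);k=th/np.hypot(c[0],c[1])
        return np.array([K[0,2]+K[0,0]*k*c[0],K[1,2]+K[1,1]*k*c[1]])
    c=R.from_quat(p["rotation"]).as_matrix().T@(P-p["xyz"])
    return np.array([K[0,2]+K[0,0]*c[0]/c[2],K[1,2]+K[1,1]*c[1]/c[2]])
E
python3 - <<'E'
from h import *
im=cv2.imread("pics/top0.png")
c=im[180:340,270:450]; cv2.imwrite("pics/c1.png",cv2.resize(c,None,fx=4,fy=4,interpolation=cv2.INTER_CUBIC)[:600])
c=cv2.imread("pics/scene0.png")[200:310,340:440]; cv2.imwrite("pics/c2.png",cv2.resize(c,None,fx=5,fy=5,interpolation=cv2.INTER_CUBIC))
print(onz("top",308,257,44),onz("top",352,266,44),onz("top",424,232,80),onz("top",421,232,40))
t=(im[:,:,2]>90)&(im[:,:,1]>90)&(im[:,:,0]<60)
print("tin",onz("top",211,246,63), onz("top",155,246,63),onz("top",269,246,63))
print("teal",onz("top",305,318,40),"purple",onz("top",375,207,80),"jar",onz("top",359,172,90))
E
```

```text
[522.1  22.3] [498.4 -82. ] [ 572.8 -247.8] [ 576.3 -250.1]
tin [552.2 249.4] [555.1 381.4] [549.2 113. ]
teal [377.8  32.5] purple [ 633.5 -136.5] jar [ 714.6 -100.7]
```

View pics/c1.png

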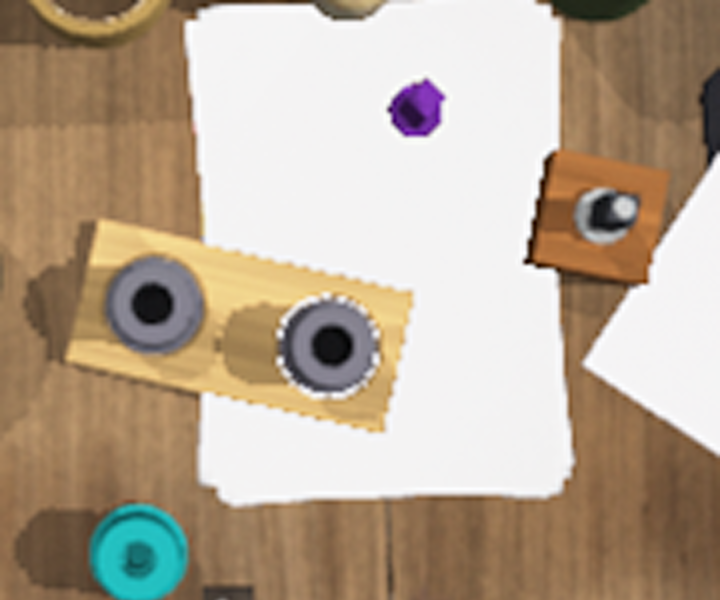

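View pics/c2.png

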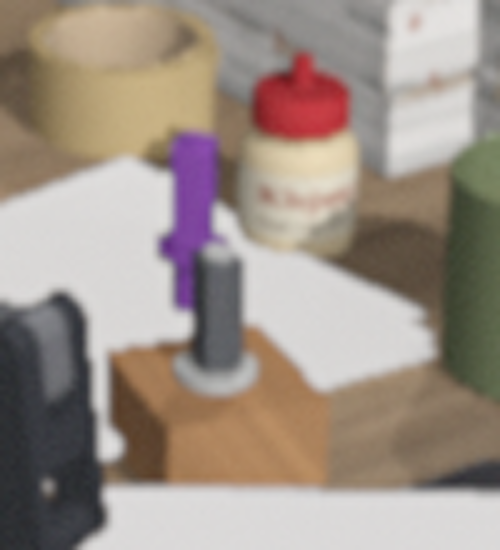

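Gauge candidates: the steel one at (421,232) in the wooden stand and the purple one at (375,207) standing on paper. The steel one is the one meant, since it is grey and in the stand. The crop confirms it. The grey hubs are at (308,257) on the left and (352,266) on the right in the nest. The turquoise one at (305,318) is not meant. I'll move over the gauge.

```bash
python3 -m handwheel '[[0,[46,-20,0],[0,0,0]],[0,[46,-20,0],[0,0,0]],[0,[46,-20,0],[0,0,0]],[0,[46,-20,0],[0,0,0]],[0,[46,-20,0],[0,0,0]],[0,[46,-20,0],[0,0,0]],[0,[46,-20,0],[0,0,0]],[0,[46,-20,0],[0,0,0]],[0,[46,-20,0],[0,0,0]],[0,[46,-20,0],[0,0,0]],[0,[0,0,0],[0,0,0]]]' 40
```

```text
t: 1.52
tcp_pos: [582.0, -242.4, 200.1]
eef_rot: [0.987, 0.162, -0.001, -0.003]
wrist_force: [-0.4, -0.8, -0.1]
width: 85.6
```

Run:
```python
from h import *
s=bot.state();print(s["t"],s["tcp_pos"],s["eef_rot"],s["wrist_force"])
im=bot.camera("wrist");cv2.imwrite("pics/w1.png",im[:,:,::-1])
print(proj("wrist",[573,-248,95],s),proj("wrist",s["tcp_pos"],s))
```

```text
1.525 [ 581.97152854 -242.44695507  200.10210704] [ 0.9868558   0.16157186 -0.00114536 -0.00297673] [-0.38624996 -0.8077488  -0.14093408]
[331.78448124 243.40986438] [328.18428964 287.85978715]
```

View pics/w1.png

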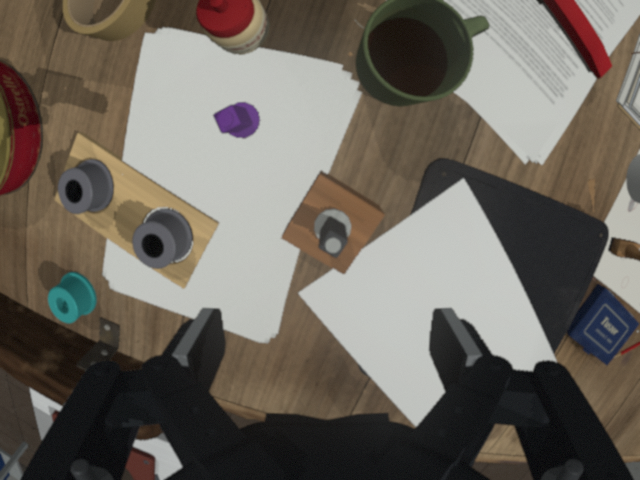

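Run:
```python
from h import *
im=cv2.imread("pics/w1.png")
cv2.imwrite("pics/c3.png",cv2.resize(im[165:285,270:390],None,fx=5,fy=5,interpolation=cv2.INTER_CUBIC))
```

```text
(no output)
```

View pics/c3.png

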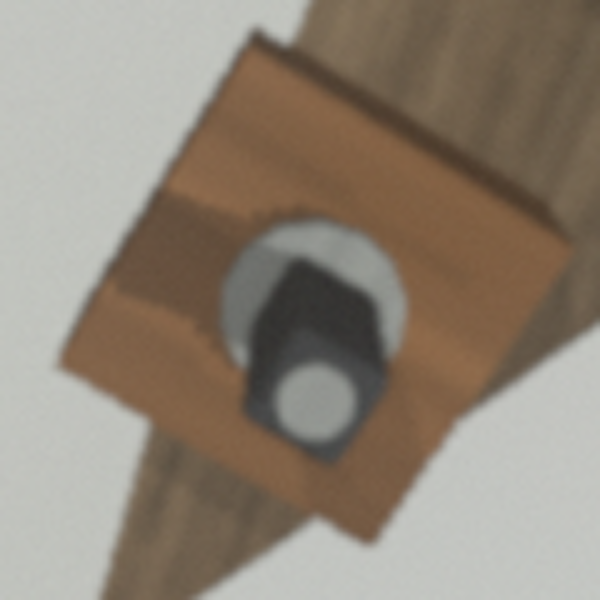

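Run:
```python
from h import *
s={"tcp_pos":np.array([581.97,-242.45,200.1]),"eef_rot":[ 0.9868558,0.16157186,-0.00114536,-0.00297673]}
f=lambda x,y,z:onz("wrist",270+x/5,165+y/5,z,s)
for pts,z in [([(245,408),(330,462),(386,375),(300,322)],95),([(255,35),(570,245),(372,545),(60,365)],40)]:
    P=np.array([f(*p,z) for p in pts]);print(P,P.mean(0))
    for i in range(4):
        d=P[(i+1)%4]-P[i];print(np.degrees(np.arctan2(d[1],d[0])).round(1),np.linalg.norm(d).round(1))
print("cap",f(316,403,95),"collar",f(313,300,45))
Rt=R.from_quat(s["eef_rot"]).as_matrix();print(np.degrees(np.arctan2(Rt[1,0],Rt[0,0])),Rt.round(3))
```

```text
[[ 567.3 -239.4]
 [ 563.2 -254.9]
 [ 579.4 -258.4]
 [ 583.2 -243.1]] [ 573.275 -248.95 ]
-104.8 16.0
-12.2 16.6
76.1 15.8
166.9 16.3
[[ 616.3 -223.5]
 [ 598.6 -290.1]
 [ 531.3 -275.3]
 [ 546.6 -208.4]] [ 573.2   -249.325]
-104.9 68.9
167.6 68.9
77.1 68.6
-12.2 71.3
cap [ 571.7 -249.6] collar [ 574.7 -248.5]
18.596616461161332 [[ 0.948  0.319 -0.003]
 [ 0.319 -0.948  0.006]
 [-0.001 -0.006 -1.   ]]
```

```bash
python3 -m handwheel '[[0,[0,0,0],[0,0,10.7]],[0,[0,0,0],[0,0,10.7]],[0,[0,0,0],[0,0,10.7]],[0,[-7,8.5,30],[0,0,0]],[0,[0,0,0],[0,0,0]]]'
cat > st.py <<'E'
from h import *
import sys
# print state, and the tool-frame shift to a target x y [z] [yaw]
s=bot.state();Rt=R.from_quat(s["eef_rot"]).as_matrix()
print("t",round(s["t"],2),"tcp",s["tcp_pos"].round(2),"F",s["wrist_force"].round(1),"T",s["ft_torque"].round(2),"w",round(s["width"],1),"yaw",np.degrees(np.arctan2(Rt[1,0],Rt[0,0])).round(2),"zax",Rt[:,2].round(4))
a=[float(v) for v in sys.argv[1:]]
if len(a)>=2:
    z=a[2] if len(a)>2 else s["tcp_pos"][2]
    yaw=np.radians(a[3]) if len(a)>3 else np.arctan2(Rt[1,0],Rt[0,0])
    print("shift",(Rt.T@(np.array([a[0],a[1],z])-s["tcp_pos"])).round(2))
    Rd=R.from_euler("z",yaw).as_matrix()@np.diag([1,-1,-1.]) 
    print("turn",np.degrees(R.from_matrix(Rt.T@Rd).as_rotvec()).round(2))
E
python3 st.py 573.2 -249 165 -13.5
python3 - <<'E'
from h import *
s=bot.state()
im=bot.camera("wrist")[:,:,::-1];cv2.imwrite("pics/w2.png",im)
u,v=proj("wrist",[573.2,-249,80],s);print(u,v)
u0,v0=int(u)-60,int(v)-60;print(u0,v0)
cv2.imwrite("pics/c4.png",cv2.resize(im[v0:v0+120,u0:u0+120],None,fx=5,fy=5,interpolation=cv2.INTER_CUBIC))
E
```

```text
t: 2.2
tcp_pos: [566.6, -255.1, 168.4]
eef_rot: [0.992, -0.125, -0.004, -0.002]
wrist_force: [-0.5, 0.7, -0.6]
width: 85.6
t 2.2 tcp [ 566.61 -255.12  168.38] F [-0.5  0.7 -0.6] T [ 0.05 -0.    0.04] w 85.6 yaw -14.4 zax [-0.008   0.0043 -1.    ]
shift [ 4.89 -7.56  3.36]
turn [-0.13  0.5  -0.9 ]
317.2304218249281 228.87009347672546
257 168
```

View pics/c4.png

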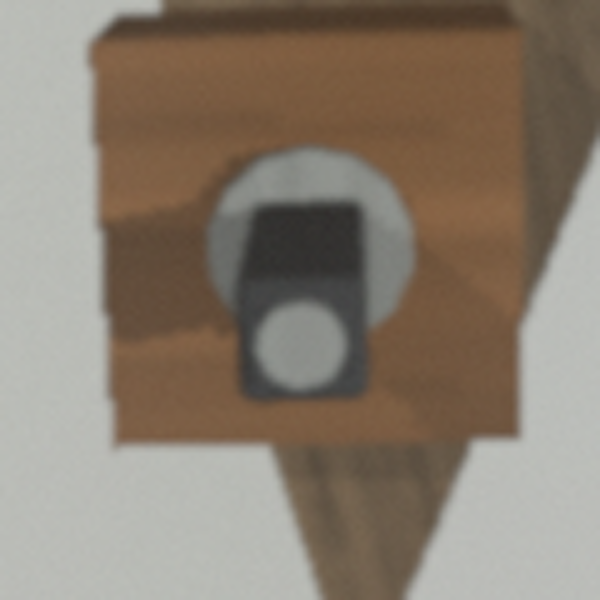

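View pics/w2.png

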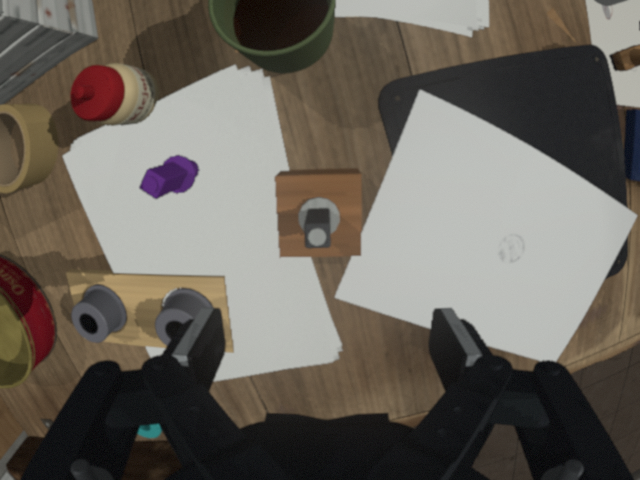

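```bash
python3 - <<'E'
from h import *
s=bot.state()
f=lambda x,y,z:onz("wrist",257+x/5,168+y/5,z,s)
print(f(303,338,95),f(311,244,45), np.mean([f(*p,40) for p in [(95,45),(523,32),(520,437),(115,444)]],0))
a=f(243,398,95);b=f(366,395,95);print(a,b,np.degrees(np.arctan2(*(a-b)[::-1])))
a=f(115,444,40);b=f(520,437,40);print(a,b,np.degrees(np.arctan2(*(a-b)[::-1])))
E
python3 st.py 573.2 -249 54 -14
```

```text
[ 573.9 -250. ] [ 574.8 -250.3] [ 573.575 -250.1  ]
[ 567.5 -239.7] [ 563.7 -256.4] 77.18090583475637
[ 547.9 -208.1] [ 531.9 -276. ] 76.74066837096423
t 2.25 tcp [ 568.36 -255.72  170.85] F [ 0.6 -0.5  0.7] T [ 0.01 -0.04 -0.05] w 85.4 yaw -14.39 zax [-0.0042  0.0023 -1.    ]
shift [  3.56  -7.58 116.84]
turn [-0.07  0.27 -0.39]
```

```bash
python3 -m handwheel '[[0,[4,-7,20],[0,0.2,-1.2]],[0,[0,0,20],[0,0,0]],[0,[0,0,20],[0,0,0]],[0,[0,0,0],[0,0,0]],[0,[0,0,0],[0,0,0]]]'
python3 st.py 573.7 -249.7 54 -13
```

```text
t: 2.88
tcp_pos: [575.3, -249.8, 108.3]
eef_rot: [0.994, -0.114, 0.001, -0.0]
wrist_force: [0.7, 0.3, 0.7]
width: 85.6
t 2.88 tcp [ 575.33 -249.79  108.28] F [0.7 0.3 0.7] T [-0.04  0.04 -0.02] w 85.6 yaw -13.07 zax [ 1.3e-03  6.0e-04 -1.0e+00]
shift [-1.67  0.33 54.27]
turn [-0.05 -0.06 -0.07]
```

```bash
python3 -m handwheel '[[0,[-1.5,0.3,18],[0,0,0]],[0,[0,0,18],[0,0,0]],[0,[0,0,17],[0,0,0]],[0,[0,0,0],[0,0,0]],[0,[0,0,0],[0,0,0]]]'
python3 st.py 573.7 -249.7 54 -13
```

```text
t: 3.5
tcp_pos: [573.9, -249.9, 51.7]
eef_rot: [0.993, -0.114, 0.001, -0.0]
wrist_force: [0.3, 0.8, 0.9]
width: 85.4
t 3.5 tcp [ 573.86 -249.91   51.73] F [0.3 0.8 0.9] T [ 0.01 -0.04  0.07] w 85.4 yaw -13.08 zax [ 1.5e-03  4.0e-04 -1.0e+00]
shift [-0.2  -0.17 -2.27]
turn [-0.04 -0.08 -0.08]
```

```bash
python3 -m handwheel '[[160,[0,0,0],[0,0,0]],[200,[0,0,0],[0,0,0]],[255,[0,0,0],[0,0,0]],[255,[0,0,0],[0,0,0]],[255,[0,0,0],[0,0,0]],[255,[0,0,0],[0,0,0]],[255,[0,0,0],[0,0,0]]]' 50
python3 st.py 573.7 -249.7 54 -13
```

```text
t: 4.38
tcp_pos: [575.2, -250.5, 53.9]
eef_rot: [0.993, -0.114, 0.002, 0.0]
wrist_force: [-0.1, 0.2, -0.2]
width: 16.7
t 4.38 tcp [ 575.22 -250.54   53.87] F [-0.1  0.2 -0.2] T [-0.02 -0.   -0.06] w 16.7 yaw -13.08 zax [ 0.0046 -0.0012 -1.    ]
shift [-1.67 -0.47 -0.14]
turn [ 0.01 -0.27 -0.08]
```

Run:
```python
from h import *
s=bot.state()
im=bot.camera("wrist")[:,:,::-1];cv2.imwrite("pics/w3.png",im)
c=cv2.resize(im[190:410,190:460],None,fx=2.5,fy=2.5,interpolation=cv2.INTER_CUBIC);cv2.imwrite("pics/c5.png",c)
```

```text
(no output)
```

View pics/c5.png

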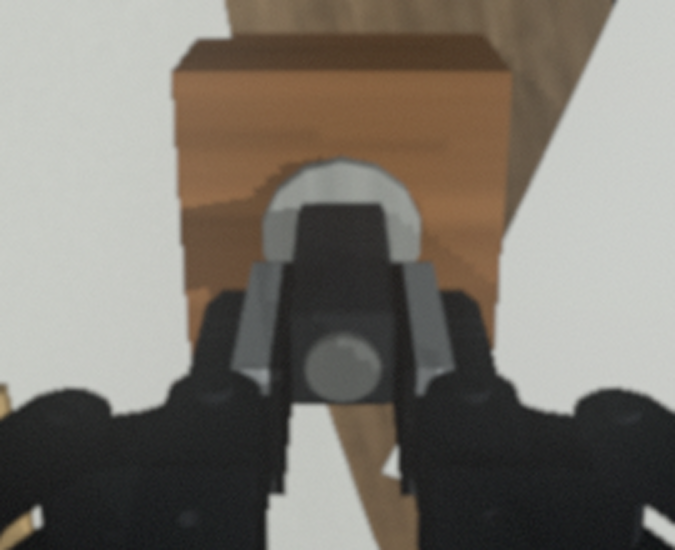

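```bash
python3 st.py;  python3 - <<'E'
from h import *
from scipy.optimize import least_squares
s=bot.state()
im=cv2.imread("pics/w3.png")
# precise edges: print columns around collar
g=cv2.cvtColor(im,cv2.COLOR_BGR2HSV)
m=((g[:,:,1]<70)&(g[:,:,2]>70)).astype(np.uint8)
m[:, :290]=0;m[:,365:]=0;m[:245]=0;m[296:]=0
m2=cv2.resize(m*255,None,fx=3,fy=3);cv2.imwrite("pics/m.png",m2[700:900,800:1150])
P=[]
for v in range(253,290,2):
    xs=np.where(m[v])[0]
    if len(xs): P+= [(xs.min()-.5,v),(xs.max()+.5,v)]; print(v,xs.min(),xs.max())
for z in (40,45):
    W=np.array([onz("wrist",u,v,z,s) for u,v in P])
    r=least_squares(lambda c:np.hypot(*(W-c).T)-17,W.mean(0),loss="soft_l1");print(z,r.x,r.fun.round(1))
    Rt=R.from_quat(s["eef_rot"]).as_matrix();print("tool",Rt.T@(np.append(r.x,z)-s["tcp_pos"]))
E
```

```text
t 4.42 tcp [ 575.24 -250.52   53.87] F [-0.1  0.  -0.4] T [-0.02 -0.    0.03] w 16.5 yaw -13.07 zax [ 0.0046 -0.0012 -1.    ]
253 323 330
255 313 339
257 310 342
259 307 345
261 304 348
263 302 350
265 301 352
267 299 353
269 298 354
271 297 355
273 296 356
275 296 357
277 295 358
279 295 358
281 295 358
283 295 358
285 295 357
287 295 357
289 295 357
40 [ 571.97839489 -248.98878731] [-0.2 -0.1  0.2  0.1 -0.1 -0.1 -0.1 -0.2  0.1 -0.   0.2  0.  -0.1  0.1
  0.2 -0.   0.1 -0.1  0.1 -0.1  0.2 -0.  -0.   0.2  0.2  0.5  0.1  0.4
  0.   0.4  0.1  0.3  0.1 -0.   0.3  0.2  0.6  0.4]
tool [-3.58453343 -0.75651356 13.85395172]
45 [ 573.47810616 -249.35087821] [ 0.   0.1  0.3  0.2  0.1 -0.   0.  -0.2  0.1  0.   0.1 -0.  -0.2  0.
 -0.  -0.2 -0.1 -0.3 -0.1 -0.3  0.  -0.2 -0.3 -0.  -0.1  0.2 -0.3 -0.
 -0.3 -0.1 -0.4 -0.1 -0.4 -0.6 -0.2 -0.4 -0.  -0.2]
tool [-2.01817999 -0.74209673  8.86129985]
```

```bash
python3 -m handwheel '[[255,[0,0,-20],[0,0,0]],[255,[0,0,-30],[0,0,0]],[255,[0,0,-30],[0,0,0]],[255,[0,0,-20],[0,0,0]],[255,[-20,-20,0],[0,0,0]],[255,[-30,-30,0],[0,0,0]],[255,[-40,-40,0],[0,0,0]],[255,[-40,-40,0],[0,0,0]],[255,[-40,-40,0],[0,0,0]],[255,[-30,-30,0],[0,0,0]],[255,[0,0,0],[0,0,0]],[255,[0,0,0],[0,0,0]]]'
python3 st.py 425 -10 150 -13
python3 - <<'E'
from h import *
s=bot.state()
im=bot.camera("wrist")[:,:,::-1];cv2.imwrite("pics/w4.png",im)
E
```

```text
t: 5.92
tcp_pos: [424.3, -5.8, 169.9]
eef_rot: [0.993, -0.115, 0.011, 0.002]
wrist_force: [1.7, -0.1, -1.3]
width: 16.8
t 5.92 tcp [424.31  -5.84 169.91] F [ 1.7 -0.1 -1.3] T [ 0.    0.02 -0.04] w 16.8 yaw -13.15 zax [ 0.0204 -0.0065 -0.9998]
shift [ 1.19  3.86 19.95]
turn [ 0.1  -1.22 -0.15]
```

View pics/w4.png

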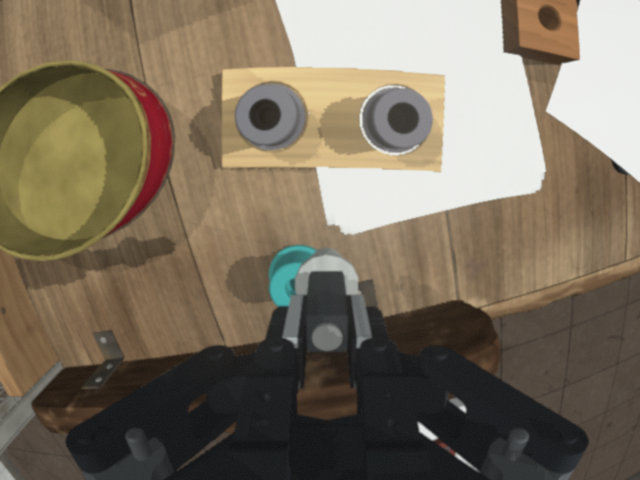

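```bash
python3 -m handwheel '[[255,[0,0,0],[0,-1.2,0]],[255,[0,0,0],[0,0,0]],[255,[0,0,0],[0,0,0]]]'
cat > hubs.py <<'E'
from h import *
import sys
s=bot.state();im=bot.camera("wrist")[:,:,::-1];cv2.imwrite("pics/%s.png"%sys.argv[1],im)
Rt=R.from_quat(s["eef_rot"]).as_matrix()
print("tcp",s["tcp_pos"].round(2),"zax",Rt[:,2].round(4))
m=(im.max(2)<45).astype(np.uint8)
n,l,st,c=cv2.connectedComponentsWithStats(m)
for i in range(1,n):
    if 200<st[i,4]<2500 and st[i,1]<300:
        pts=np.argwhere(l==i)[:,::-1]
        W=np.array([onz("wrist",u,v,44,s) for u,v in pts])
        print(c[i].round(1),st[i],"world",W.mean(0).round(1),"ext",(W.max(0)-W.min(0)).round(1),"tool",(Rt.T@(np.append(W.mean(0),44)-s["tcp_pos"])).round(1))
# gauge collar fit, z by tool offset unknown: report
g=cv2.cvtColor(im,cv2.COLOR_BGR2HSV)
E
python3 hubs.py w5
python3 - <<'E'
import cv2
im=cv2.imread("pics/w5.png");cv2.imwrite("pics/c6.png",cv2.resize(im[55:185,210:460],None,fx=3.2,fy=3.2,interpolation=cv2.INTER_CUBIC))
E
```

```text
t: 6.35
tcp_pos: [425.5, -8.0, 170.1]
eef_rot: [0.993, -0.116, -0.001, 0.001]
wrist_force: [-0.2, -0.5, -1.9]
width: 16.4
tcp [425.49  -7.99 170.06] zax [-0.0022 -0.0014 -1.    ]
```

View pics/c6.png

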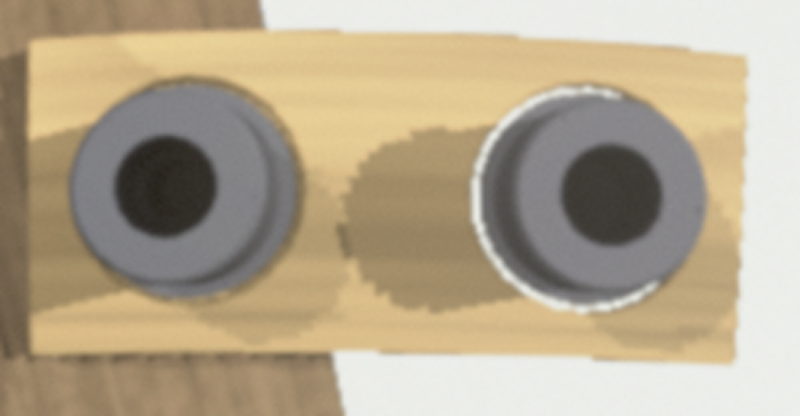

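```bash
sed -i 's/im=bot.camera("wrist")\[:,:,::-1\];/im=cv2.imread("pics\/w5.png") if len(sys.argv)>2 else bot.camera("wrist")[:,:,::-1];/; s/max(2)<45/max(2)<75/' hubs.py; python3 hubs.py w5 re
python3 - <<'E'
from h import *
from scipy.optimize import least_squares
s=bot.state();im=cv2.imread("pics/w5.png")
u,v=proj("wrist",s["tcp_pos"],s);print(u,v)
g=cv2.cvtColor(im,cv2.COLOR_BGR2HSV)
m=((g[:,:,1]<70)&(g[:,:,2]>70))
for y in range(252,296,3):
    xs=np.where(m[y,292:362])[0]+292; print(y,xs.min() if len(xs) else 0,xs.max() if len(xs) else 0,end=" | ")
E
```

```text
tcp [425.5   -7.95 170.07] zax [-0.002  -0.0014 -1.    ]
[546.6  11.8] [540   4  17  19 201] world [ 573.3 -243. ] ext [17.5 18.7] tool [198.3 194.3 126.1]
[540.3  52.1] [510  44  63  16 401] world [ 535.7 -225.1] ext [16.  66.9] tool [157.6 185.6 126.2]
[34.9 81.6] [   0   66   88   38 1323] world [635.7 236.4] ext [ 36.1 125.5] tool [ 148.2 -286.6  125.3]
[261.2 112.8] [246  98  31  31 746] world [525.3  21.7] ext [24.4 24.4] tool [ 90.4 -52.2 125.8]
327.64159908847336 287.0998773138947
252 315 361 | 255 312 342 | 258 309 345 | 261 305 350 | 264 302 352 | 267 300 354 | 270 298 356 | 273 297 357 | 276 295 358 | 279 294 361 | 282 294 361 | 285 294 361 | 288 295 361 | 291 295 361 | 294 293 361 | Traceback (most recent call last):
  File "hubs.py", line 11, in <module>
    W=np.array([onz("wrist",u,v,44,s) for u,v in pts])
                ~~~^^^^^^^^^^^^^^^^^^
  File "h.py", line 14, in onz
    o,d=ray(n,u,v,st);return (o+d*(z-o[2])/d[2])[:2].round(1)
        ~~~^^^^^^^^^^
  File "h.py", line 5, in ray
    p=bot.camera_params(n);K=p["intrinsics"]
ValueError: time passes only in moves, steps and waits
```

```bash
cat >> h.py <<'E'
_c={}
_cp=bot.camera_params
class _B:
    pass
def _get(n):
    if n not in _c:_c[n]=_cp(n)
    return _c[n]
E
sed -i 's/p=bot.camera_params(n)/p=_get(n)/' h.py
python3 - <<'E'
from h import *
s=bot.state();print(s["tcp_pos"])
im=cv2.imread("pics/w5.png");Rt=R.from_quat(s["eef_rot"]).as_matrix()
for thr in (60,75,90):
  for (u,v) in [(261,113),(402,115)]:
    m=(im.max(2)<thr).astype(np.uint8);n,l,st,c=cv2.connectedComponentsWithStats(m);i=l[v,u]
    if i==0: print("bg");continue
    W=np.array([onz("wrist",a,b,44,s) for b,a in np.argwhere(l==i)]);print(thr,c[i],st[i],W.mean(0),W.max(0)-W.min(0),"tool",(Rt.T@(np.append(W.mean(0),44)-s["tcp_pos"])).round(1))
im=cv2.imread("pics/top0.png")
for thr in (50,60,75,90):
  for (u,v) in [(308,257),(352,266)]:
    m=(im.max(2)<thr).astype(np.uint8);n,l,st,c=cv2.connectedComponentsWithStats(m);i=l[v,u]
    if i==0: print("bg",im[v,u]);continue
    print("top",thr,c[i],st[i],onz("top",*c[i],44))
E
```

```text
[425.49935082  -7.95204965 170.06591371]
60 [261.12408759 112.87883212] [247  98  30  30 685] [525.23109489  21.79635036] [23.6 23.2] tool [ 90.4 -52.2 125.8]
bg
75 [261.17426273 112.80831099] [246  98  31  31 746] [525.27761394  21.74651475] [24.4 24.4] tool [ 90.4 -52.2 125.8]
75 [400.60319767 115.53197674] [386 101  30  30 688] [498.09752907 -84.67950581] [23.8 23.7] tool [ 88.6  57.6 126. ]
90 [261.2884131  112.83501259] [246  97  32  32 794] [525.23350126  21.66536524] [25.3 25.3] tool [ 90.4 -52.1 125.8]
90 [400.62449529 115.55316285] [386 100  31  31 743] [498.07846568 -84.69582773] [24.4 24.8] tool [ 88.6  57.7 126. ]
top 50 [307.69333333 255.56      ] [303 251  10  10  75] [525.5  23. ]
top 50 [352.68       265.98666667] [348 262  10   9  75] [498.4 -83.6]
top 60 [307.70512821 255.55128205] [303 251  10  10  78] [525.5  23. ]
top 60 [352.61842105 266.        ] [348 262  10   9  76] [498.3 -83.5]
top 75 [307.65060241 255.65060241] [303 251  10  10  83] [525.3  23.1]
top 75 [352.52439024 266.        ] [348 261  10  11  82] [498.3 -83.2]
top 90 [307.60465116 255.5       ] [303 251  10  10  86] [525.7  23.2]
top 90 [352.64044944 265.95505618] [348 261  10  11  89] [498.4 -83.5]
```

```bash
python3 -m handwheel '[[255,[30,-17,0],[0,0,0]],[255,[32,-18,10],[0,0,0]],[255,[30,-16,20],[0,0,0]],[255,[0,0,10],[0,0,0]],[255,[0,0,0],[0,0,0]],[255,[0,0,0],[0,0,0]]]'
cat > st2.py <<'E'
from h import *
import sys
# shift to bring gauge axis over world x y, nose at z (gauge offset in tool: gx, gy, 45.9)
x,y,z=[float(v) for v in sys.argv[1:4]];s=bot.state();Rt=R.from_quat(s["eef_rot"]).as_matrix()
G=np.array([-2,-.5,45.9])
P=s["tcp_pos"]+Rt@G
print("t",round(s["t"],2),"nose",P.round(2),"F",s["wrist_force"].round(1),"w",round(s["width"],1),"zax",Rt[:,2].round(4))
print("shift",(Rt.T@(np.array([x,y,z])-P)).round(2),"turn",np.degrees(R.from_matrix(Rt.T@R.from_euler("z",-13.1,degrees=True).as_matrix()@np.diag([1,-1,-1.])).as_rotvec()).round(2))
E
python3 st2.py 525.3 22.2 60
python3 - <<'E'
from h import *
im=bot.camera("wrist")[:,:,::-1];cv2.imwrite("pics/w6.png",im)
im2=bot.camera("scene")[:,:,::-1];cv2.imwrite("pics/s6.png",im2)
u,v=proj("scene",[525,22,60]).astype(int);print(u,v)
a=cv2.resize(im[180:400,200:450],(400,352));b=cv2.resize(im2[v-60:v+60,u-68:u+68],(400,352))
cv2.imwrite("pics/c7.png",np.hstack([a,b]))
E
```

```text
t: 7.15
tcp_pos: [528.8, 19.7, 128.0]
eef_rot: [0.993, -0.117, -0.002, 0.001]
wrist_force: [0.4, -0.4, -1.7]
width: 16.5
t 7.15 nose [526.83  20.61  82.15] F [ 0.4 -0.4 -1.7] w 16.5 zax [-0.0036 -0.002  -1.    ]
shift [-1.79 -1.25 22.15] turn [ 0.16  0.18 -0.39]
298 225
```

View pics/c7.png

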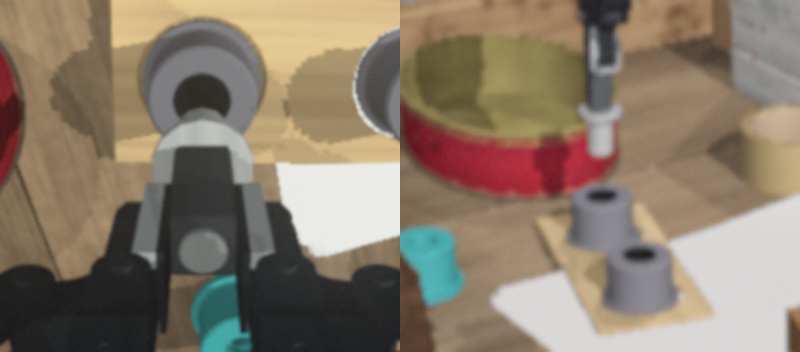

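```bash
python3 -m handwheel '[[255,[-1.7,-1.2,10],[0,0,-0.3]],[255,[0,0,12],[0,0,0]],[255,[0,0,8],[0,0,0]],[255,[0,0,0],[0,0,0]],[255,[0,0,0],[0,0,0]]]'
python3 st2.py 525.3 22.2 44
python3 - <<'E'
from h import *
im=bot.camera("wrist")[:,:,::-1];cv2.imwrite("pics/w7.png",im)
im2=bot.camera("scene")[:,:,::-1]
u,v=proj("scene",[525,22,60]).astype(int);print(u,v)
a=cv2.resize(im[180:400,200:450],(400,352));b=cv2.resize(im2[v-40:v+40,u-45:u+45],(400,352),interpolation=cv2.INTER_CUBIC)
cv2.imwrite("pics/c8.png",np.hstack([a,b]))
E
```

```text
t: 7.88
tcp_pos: [527.1, 21.0, 97.1]
eef_rot: [0.993, -0.115, -0.001, 0.001]
wrist_force: [-0.2, 0.2, -2.0]
width: 16.6
t 7.88 nose [525.19  21.88  51.22] F [-0.2  0.2 -2. ] w 16.6 zax [-0.0016 -0.0022 -1.    ]
shift [ 0.04 -0.35  7.22] turn [ 0.15  0.06 -0.1 ]
298 225
```

View pics/c8.png

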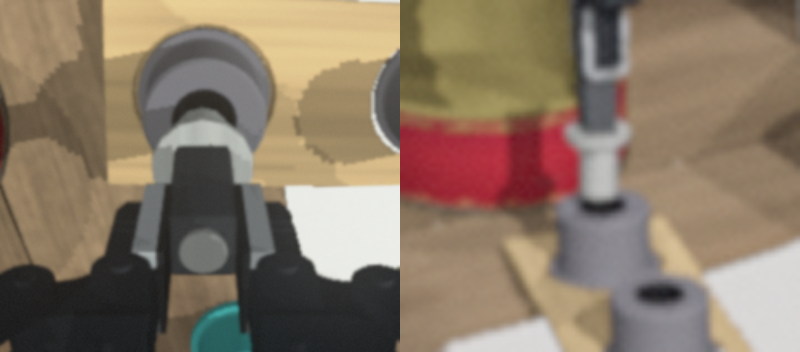

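```bash
python3 -m handwheel '[[255,[0,-0.3,3],[0,0,0]],[255,[0,0,3],[0,0,0]],[255,[0,0,2],[0,0,0]],[255,[0,0,1],[0,0,0]],[255,[0,0,1],[0,0,0]],[255,[0,0,0],[0,0,0]]]'
python3 st2.py 525.3 22.2 44
```

```text
t: 8.72
tcp_pos: [528.0, 21.1, 87.4]
eef_rot: [0.993, -0.115, 0.0, 0.001]
wrist_force: [0.3, -0.5, -1.8]
width: 16.3
t 8.72 nose [526.17  21.88  41.48] F [ 0.3 -0.5 -1.8] w 16.3 zax [ 3.0e-04 -2.8e-03 -1.0e+00]
shift [-0.91 -0.1  -2.52] turn [ 0.15 -0.05 -0.09]
```

```bash
python3 -m handwheel '[[255,[-0.7,0,1.5],[0.1,0,0]],[255,[0,0,1.5],[0,0,0]],[255,[0,0,1.5],[0,0,0]],[255,[0,0,0],[0,0,0]]]'
python3 st2.py 525.3 22.2 44
```

```text
t: 9.22
tcp_pos: [527.7, 20.8, 82.9]
eef_rot: [0.993, -0.115, 0.001, 0.001]
wrist_force: [1.0, -0.9, -1.2]
width: 16.6
t 9.22 nose [525.95  21.68  36.96] F [ 1.  -0.9 -1.2] w 16.6 zax [ 0.0017 -0.0017 -1.    ]
shift [-0.74 -0.35 -7.04] turn [ 0.07 -0.12 -0.09]
```

```bash
python3 -m handwheel '[[255,[-0.3,0,1.5],[0,0,0]],[255,[0,0,1.5],[0,0,0]],[255,[0,0,1.5],[0,0,0]]]'; python3 -m handwheel '[[255,[0,0,1.5],[0,0,0]],[255,[0,0,1.5],[0,0,0]]]'
python3 st2.py 525.3 22.2 44
```

```text
t: 9.6
tcp_pos: [527.7, 20.8, 78.3]
eef_rot: [0.993, -0.115, 0.001, 0.001]
wrist_force: [0.6, -1.1, -1.3]
width: 16.6
t: 9.85
tcp_pos: [528.1, 20.8, 75.6]
eef_rot: [0.993, -0.115, 0.002, 0.001]
wrist_force: [-0.2, -1.2, 7.2]
width: 16.7
t 9.85 nose [526.42  21.61  29.74] F [-0.2 -1.2  7.2] w 16.7 zax [ 0.0031 -0.0019 -1.    ]
shift [ -1.18  -0.31 -14.27] turn [ 0.07 -0.2  -0.09]
```

```bash
python3 -m handwheel '[[255,[0,0,0.5],[0,0,0]],[255,[0,0,0],[0,0,0]]]'; python3 -m handwheel '[[255,[0,0,0.6],[0,0,0]],[255,[0,0,0],[0,0,0]]]'
python3 st2.py 525.3 22.2 44
```

```text
t: 10.1
tcp_pos: [528.1, 20.8, 75.7]
eef_rot: [0.993, -0.115, 0.002, 0.001]
wrist_force: [-1.4, -0.5, 0.1]
width: 17.0
t: 10.35
tcp_pos: [528.3, 20.7, 75.7]
eef_rot: [0.993, -0.115, 0.002, 0.001]
wrist_force: [-1.3, -1.4, 1.4]
width: 16.6
t 10.35 nose [526.63  21.55  29.83] F [-1.3 -1.4  1.4] w 16.6 zax [ 0.0033 -0.0021 -1.    ]
shift [ -1.39  -0.31 -14.17] turn [ 0.07 -0.21 -0.08]
```

```bash
python3 -m handwheel '[[255,[-0.8,0,1.2],[0,-0.2,0]],[255,[0,0,1.2],[0,0,0]]]'; python3 -m handwheel '[[255,[-0.5,0,1.5],[0,0,0]]]'
python3 st2.py 525.3 22.2 44
```

```text
t: 10.6
tcp_pos: [529.1, 20.6, 75.6]
eef_rot: [0.993, -0.115, 0.001, 0.001]
wrist_force: [-3.5, -0.8, 11.0]
width: 16.7
t: 10.72
tcp_pos: [529.3, 20.6, 75.5]
eef_rot: [0.993, -0.115, 0.002, 0.001]
wrist_force: [-3.6, -0.6, 14.2]
width: 16.2
t 10.72 nose [527.61  21.4   29.64] F [-3.6 -0.6 14.2] w 16.2 zax [ 0.0039 -0.0022 -1.    ]
shift [ -2.37  -0.23 -14.37] turn [ 0.07 -0.25 -0.07]
```

Left hub: firm stop about 14 mm below the mouth at around 15 N, so it looks choked. I'll lift out and go to the right hub.

```bash
python3 -m handwheel '[[255,[0,0,-2],[0,0,0]],[255,[-0.8,0,-5],[0,-0.2,0]],[255,[-0.5,0,-8],[0,0,0]],[255,[0,0,-15],[0,0,0]],[255,[0,0,-15],[0,0,0]],[255,[0,20,-5],[0,0,0]],[255,[0,35,0],[0,0,0]],[255,[0,35,0],[0,0,0]],[255,[0,20,0],[0,0,0]],[255,[0,0,0],[0,0,0]],[255,[0,0,0],[0,0,0]]]'
python3 st2.py 498.2 -84.2 60
python3 - <<'E'
from h import *
im=bot.camera("wrist")[:,:,::-1];cv2.imwrite("pics/w8.png",im)
g=cv2.cvtColor(im,cv2.COLOR_BGR2HSV)
m=((g[:,:,1]<70)&(g[:,:,2]>70))
for y in range(252,296,3):
    xs=np.where(m[y,292:362])[0]+292; print(y,xs.min() if len(xs) else 0,xs.max() if len(xs) else 0,end=" | ")
im2=bot.camera("scene")[:,:,::-1]
u,v=proj("scene",[498,-84,65]).astype(int)
a=cv2.resize(im[180:400,200:450],(400,352));b=cv2.resize(im2[v-53:v+53,u-60:u+60],(400,352),interpolation=cv2.INTER_CUBIC)
cv2.imwrite("pics/c9.png",np.hstack([a,b]))
E
```

```text
t: 12.1
tcp_pos: [504.5, -88.1, 134.6]
eef_rot: [0.993, -0.114, 0.004, 0.0]
wrist_force: [0.2, 0.7, -0.9]
width: 16.3
t 12.1 nose [503.02 -87.25  88.68] F [ 0.2  0.7 -0.9] w 16.3 zax [ 0.0073 -0.0016 -1.    ]
shift [-5.6  -1.87 28.64] turn [-0.   -0.43  0.01]
252 293 358 | 255 294 357 | 258 295 356 | 261 297 354 | 264 299 352 | 267 300 353 | 270 298 355 | 273 297 356 | 276 295 358 | 279 295 358 | 282 292 358 | 285 292 361 | 288 292 361 | 291 292 361 | 294 292 361 |
```

View pics/c9.png

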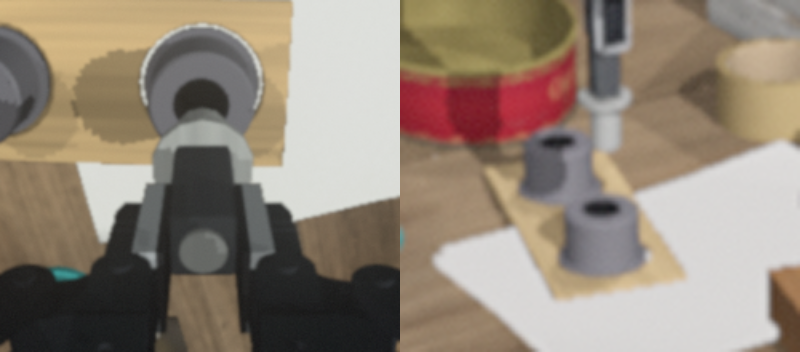

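```bash
python3 -m handwheel '[[255,[-5.5,-1.9,8],[0,-0.4,0]],[255,[0,0,12],[0,0,0]],[255,[0,0,10],[0,0,0]],[255,[0,0,5],[0,0,0]],[255,[0,0,0],[0,0,0]],[255,[0,0,0],[0,0,0]]]'
python3 st2.py 498.2 -84.2 44
python3 - <<'E'
from h import *
im=bot.camera("wrist")[:,:,::-1];cv2.imwrite("pics/w9.png",im)
im2=bot.camera("scene")[:,:,::-1]
u,v=proj("scene",[498,-84,55]).astype(int)
a=cv2.resize(im[180:400,200:450],(400,352));b=cv2.resize(im2[v-40:v+40,u-45:u+45],(400,352),interpolation=cv2.INTER_CUBIC)
cv2.imwrite("pics/c10.png",np.hstack([a,b]))
E
```

```text
t: 12.95
tcp_pos: [498.5, -82.5, 95.5]
eef_rot: [0.994, -0.112, -0.001, -0.0]
wrist_force: [-0.3, -0.4, -0.3]
width: 16.5
t 12.95 nose [496.58 -81.49  49.58] F [-0.3 -0.4 -0.3] w 16.5 zax [-0.0028  0.0011 -1.    ]
shift [2.2  2.28 5.58] turn [-0.02  0.17  0.21]
```

View pics/c10.png

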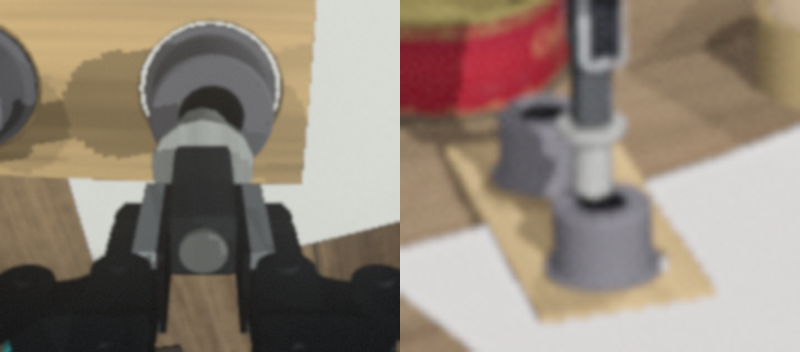

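Offset by (2.2, 2.3) mm; I'll correct that, then descend.

```bash
python3 -m handwheel '[[255,[1.8,2.1,0],[0,0.1,0.2]],[255,[0,0,0],[0,0,0]]]'; python3 st2.py 498.2 -84.2 44
```

```text
t: 13.3
tcp_pos: [500.5, -85.4, 96.4]
eef_rot: [0.993, -0.114, 0.0, -0.0]
wrist_force: [0.1, -0.2, -1.4]
width: 16.4
t 13.3 nose [498.73 -84.48  50.45] F [ 0.1 -0.2 -1.4] w 16.4 zax [ 6.e-04  1.e-04 -1.e+00]
shift [-0.59 -0.15  6.45] turn [-0.01 -0.03 -0.02]
```

```bash
python3 -m handwheel '[[255,[-0.7,0,3],[0,0,0]],[255,[0,0,3],[0,0,0]],[255,[-0.2,0,2],[0,0,0]]]'; python3 -m handwheel '[[255,[-0.3,0,1.5],[0,0,0]],[255,[0,0,1.5],[0,0,0]],[255,[-0.3,0,1.5],[0,0,0]]]'; python3 st2.py 498.2 -84.2 44
```

```text
t: 13.68
tcp_pos: [499.8, -85.3, 88.1]
eef_rot: [0.993, -0.114, 0.001, -0.0]
wrist_force: [-0.2, -0.4, -0.1]
width: 17.0
t: 14.05
tcp_pos: [500.1, -85.9, 83.9]
eef_rot: [0.993, -0.114, 0.002, 0.001]
wrist_force: [1.3, -0.2, -0.7]
width: 16.5
t 14.05 nose [498.45 -84.98  38.02] F [ 1.3 -0.2 -0.7] w 16.5 zax [ 0.0032 -0.0014 -1.    ]
shift [-0.4  -0.69 -5.98] turn [ 0.04 -0.2  -0.02]
```

```bash
python3 -m handwheel '[[255,[-0.4,-0.4,1.8],[0,-0.2,0]],[255,[0,0,1.8],[0,0,0]],[255,[-0.3,0,1.8],[0,0,0]]]'; python3 -m handwheel '[[255,[-0.2,-0.2,1.8],[0,0,0]],[255,[0,0,1.8],[0,0,0]]]'; python3 st2.py 498.2 -84.2 44
```

```text
t: 14.42
tcp_pos: [499.8, -85.4, 78.3]
eef_rot: [0.993, -0.114, 0.0, 0.0]
wrist_force: [0.5, -0.8, -0.7]
width: 16.8
t: 14.68
tcp_pos: [499.7, -85.2, 74.5]
eef_rot: [0.993, -0.114, 0.0, 0.0]
wrist_force: [1.0, -0.9, -0.7]
width: 16.7
t 14.68 nose [497.89 -84.33  28.6 ] F [ 1.  -0.9 -0.7] w 16.7 zax [ 3.e-04 -1.e-03 -1.e+00]
shift [  0.28  -0.19 -15.4 ] turn [ 0.05 -0.03 -0.02]
```

```bash
python3 -m handwheel '[[255,[0,0,1.8],[0,0,0]],[255,[0,0,1.8],[0,0,0]],[255,[0,0,1.8],[0,0,0]]]'; python3 -m handwheel '[[255,[0,0,1.8],[0,0,0]],[255,[0,0,1.8],[0,0,0]],[255,[0,0,1.8],[0,0,0]]]'; python3 st2.py 498.2 -84.2 44
```

```text
t: 15.05
tcp_pos: [499.7, -85.2, 68.7]
eef_rot: [0.993, -0.114, 0.0, 0.0]
wrist_force: [1.3, -1.1, -0.7]
width: 16.9
t: 15.42
tcp_pos: [499.7, -85.2, 62.9]
eef_rot: [0.993, -0.114, 0.0, 0.0]
wrist_force: [0.1, -0.2, -0.8]
width: 16.5
t 15.43 nose [497.91 -84.3   17.03] F [ 0.1 -0.2 -0.8] w 16.5 zax [ 4.e-04 -9.e-04 -1.e+00]
shift [  0.28  -0.14 -26.97] turn [ 0.05 -0.03 -0.02]
```

```bash
python3 -m handwheel '[[255,[0,0,1.5],[0,0,0]],[255,[0,0,1.5],[0,0,0]]]'; python3 -m handwheel '[[255,[0,0,1],[0,0,0]],[255,[0,0,1],[0,0,0]]]';  python3 -m handwheel '[[255,[0,0,0.6],[0,0,0]],[255,[0,0,0.6],[0,0,0]]]'; python3 st2.py 498.2 -84.2 44
```

```text
t: 15.68
tcp_pos: [499.7, -85.2, 59.7]
eef_rot: [0.993, -0.114, 0.0, 0.0]
wrist_force: [0.9, -1.0, -0.7]
width: 16.4
t: 15.92
tcp_pos: [499.8, -85.2, 57.8]
eef_rot: [0.993, -0.114, 0.0, 0.0]
wrist_force: [-0.0, -0.1, 6.6]
width: 16.3
t: 16.18
tcp_pos: [500.0, -85.2, 57.8]
eef_rot: [0.993, -0.114, 0.0, 0.0]
wrist_force: [-2.0, -0.6, 5.2]
width: 16.3
t 16.18 nose [498.14 -84.35  11.87] F [-2.  -0.6  5.2] w 16.3 zax [ 3.e-04 -1.e-03 -1.e+00]
shift [  0.04  -0.13 -32.13] turn [ 0.05 -0.03 -0.01]
```

```bash
python3 -m handwheel '[[255,[0,0,0],[0,0,0]],[255,[0,0,-3],[0,0,0]],[255,[0,0,-8],[0,0,0]],[255,[0,0,-15],[0,0,0]],[255,[0,0,-20],[0,0,0]],[255,[0,0,-25],[0,0,0]],[255,[15,20,-10],[0,0,0]],[255,[30,40,0],[0,0,0]],[255,[35,45,0],[0,0,0]],[255,[25,38,0],[0,0,0]],[255,[5,15,0],[0,0,0]],[255,[0,0,0],[0,0,0]]]'
python3 st2.py 573.4 -249.7 60
```

```text
t: 17.68
tcp_pos: [573.3, -266.6, 149.8]
eef_rot: [0.994, -0.113, 0.001, -0.0]
wrist_force: [-0.2, 0.2, -0.9]
width: 16.6
t 17.68 nose [ 571.59 -265.65  103.86] F [-0.2  0.2 -0.9] w 16.6 zax [ 2.8e-03  6.0e-04 -1.0e+00]
shift [ -1.92 -15.9   43.87] turn [-0.07 -0.15  0.14]
```

```bash
python3 -m handwheel '[[255,[-1.8,-15.5,15],[0,-0.1,0.1]],[255,[0,0,15],[0,0,0]],[255,[0,0,12],[0,0,0]],[255,[0,0,0],[0,0,0]],[255,[0,0,0],[0,0,0]]]'
python3 st2.py 573.4 -249.7 44
python3 - <<'E'
from h import *
im=bot.camera("wrist")[:,:,::-1];cv2.imwrite("pics/w10.png",im)
im2=bot.camera("scene")[:,:,::-1]
u,v=proj("scene",[573,-250,50]).astype(int)
a=cv2.resize(im[180:400,200:450],(400,352));b=cv2.resize(im2[v-40:v+40,u-45:u+45],(400,352),interpolation=cv2.INTER_CUBIC)
cv2.imwrite("pics/c11.png",np.hstack([a,b]))
E
```

```text
t: 18.3
tcp_pos: [573.5, -244.0, 103.7]
eef_rot: [0.994, -0.112, -0.001, -0.002]
wrist_force: [-0.5, -0.1, -1.6]
width: 16.3
t 18.3 nose [ 571.53 -242.92   57.8 ] F [-0.5 -0.1 -1.6] w 16.3 zax [-0.0024  0.0043 -1.    ]
shift [ 3.37  6.25 13.77] turn [-0.21  0.19  0.29]
```

View pics/c11.png

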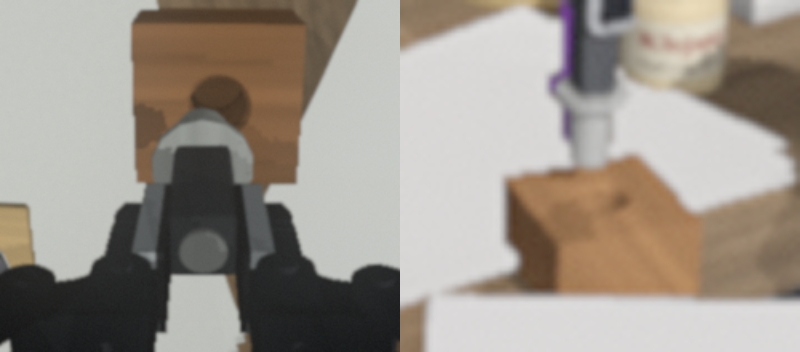

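```bash
python3 -m handwheel '[[255,[3,5.6,0],[-0.2,0.1,0.2]],[255,[0,0,0],[0,0,0]],[255,[0,0,0],[0,0,0]]]'
python3 st2.py 573.4 -249.7 44
```

```text
t: 18.77
tcp_pos: [576.0, -251.9, 105.2]
eef_rot: [0.993, -0.114, 0.0, 0.001]
wrist_force: [-0.5, -0.0, -1.4]
width: 16.7
t 18.77 nose [ 574.25 -251.05   59.29] F [-0.5 -0.  -1.4] w 16.7 zax [ 8.0e-04 -1.2e-03 -1.0e+00]
shift [-1.15 -1.13 15.29] turn [ 0.06 -0.06  0.01]
```

```bash
python3 -m handwheel '[[255,[-1,-0.9,4],[0,0,0]],[255,[0,0,4],[0,0,0]],[255,[0,0,0],[0,0,0]]]'; python3 st2.py 573.4 -249.7 44
python3 - <<'E'
from h import *
im=bot.camera("wrist")[:,:,::-1];cv2.imwrite("pics/w11.png",im)
im2=bot.camera("scene")[:,:,::-1]
u,v=proj("scene",[573,-250,50]).astype(int)
a=cv2.resize(im[180:400,200:450],(400,352));b=cv2.resize(im2[v-40:v+40,u-45:u+45],(400,352),interpolation=cv2.INTER_CUBIC)
cv2.imwrite("pics/c12.png",np.hstack([a,b]))
E
```

```text
t: 19.15
tcp_pos: [575.1, -250.7, 96.5]
eef_rot: [0.993, -0.114, 0.0, 0.0]
wrist_force: [-0.5, 0.3, -1.1]
width: 16.7
t 19.15 nose [ 573.28 -249.82   50.62] F [-0.5  0.3 -1.1] w 16.7 zax [ 6.e-04 -1.e-03 -1.e+00]
shift [ 0.08 -0.15  6.62] turn [ 0.05 -0.05  0.01]
```

View pics/c12.png

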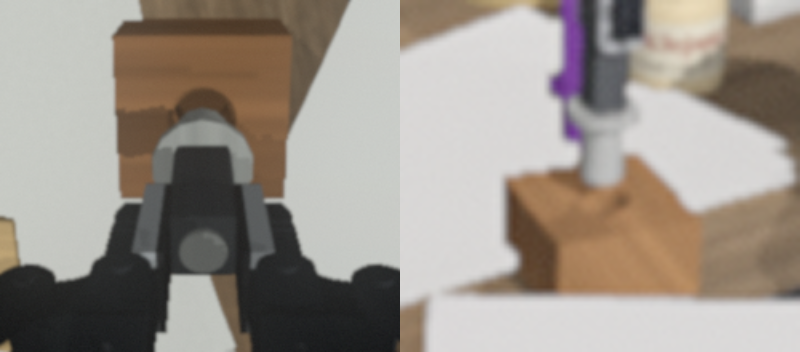

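Well aligned. I'll lower it.

```bash
python3 -m handwheel '[[255,[0,0,4],[0,0,0]],[255,[0,0,4],[0,0,0]],[255,[0,0,3],[0,0,0]]]'; python3 -m handwheel '[[255,[0,0,4],[0,0,0]],[255,[0,0,4],[0,0,0]],[255,[0,0,3],[0,0,0]]]'; python3 st2.py 573.4 -249.7 8
```

```text
t: 19.62
tcp_pos: [575.6, -251.0, 85.6]
eef_rot: [0.993, -0.114, 0.001, 0.001]
wrist_force: [-0.6, 0.5, -1.6]
width: 16.5
t: 20.0
tcp_pos: [575.5, -250.9, 73.6]
eef_rot: [0.993, -0.114, 0.001, 0.001]
wrist_force: [-0.8, 0.0, -1.1]
width: 16.9
t 20.0 nose [ 573.73 -250.07   27.71] F [-0.8  0.  -1.1] w 16.9 zax [ 0.0014 -0.0015 -1.    ]
shift [-0.44 -0.31 19.7 ] turn [ 0.07 -0.1   0.01]
```

```bash
python3 -m handwheel '[[255,[-0.4,-0.3,4],[0,0,0]],[255,[0,0,4],[0,0,0]],[255,[0,0,4],[0,0,0]],[255,[0,0,3],[0,0,0]]]'; python3 -m handwheel '[[255,[0,0,1.5],[0,0,0]],[255,[0,0,1.2],[0,0,0]],[255,[0,0,1],[0,0,0]]]'; python3 st2.py 573.4 -249.7 8
```

```text
t: 20.5
tcp_pos: [575.2, -250.5, 57.5]
eef_rot: [0.993, -0.114, 0.001, 0.001]
wrist_force: [0.4, 0.8, -1.9]
width: 16.4
t: 20.88
tcp_pos: [575.3, -250.5, 53.8]
eef_rot: [0.993, -0.114, 0.001, 0.001]
wrist_force: [-1.7, 1.5, 4.2]
width: 16.5
t 20.88 nose [ 573.53 -249.67    7.94] F [-1.7  1.5  4.2] w 16.5 zax [ 0.0015 -0.0014 -1.    ]
shift [-0.12  0.06 -0.06] turn [ 0.06 -0.1   0.01]
```

Seated. I'll release slowly and rise.

```bash
python3 -m handwheel '[[200,[0,0,0],[0,0,0]],[150,[0,0,0],[0,0,0]],[80,[0,0,0],[0,0,0]],[0,[0,0,0],[0,0,0]],[0,[0,0,0],[0,0,0]],[0,[0,0,0],[0,0,0]],[0,[0,0,-20],[0,0,0]],[0,[0,0,-30],[0,0,0]],[0,[0,0,-30],[0,0,0]],[0,[0,0,-30],[0,0,0]],[0,[0,0,0],[0,0,0]]]'
python3 - <<'E'
from h import *
im=bot.camera("wrist")[:,:,::-1];cv2.imwrite("pics/w12.png",im)
E
python3 st.py 573 -250
```

```text
t: 22.25
tcp_pos: [576.8, -251.4, 174.3]
eef_rot: [0.993, -0.114, 0.004, 0.002]
wrist_force: [0.1, 0.4, 0.6]
width: 85.5
t 22.3 tcp [ 575.91 -250.84  172.42] F [-0.4 -0.5 -0. ] T [ 0.08 -0.03  0.02] w 85.2 yaw -13.09 zax [ 0.0047 -0.0034 -1.    ]
shift [-3.02 -0.16 -0.02]
turn [ 0.13 -0.31 -0.  ]
```

View pics/w12.png

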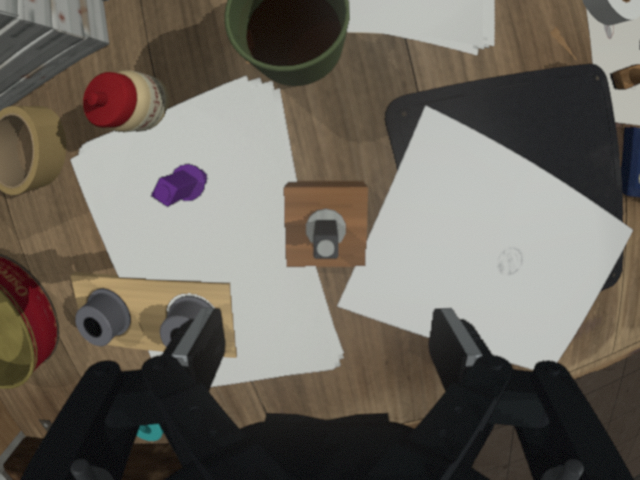

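```bash
python3 -m handwheel '[[0,[-9,-20,0],[0,0,0]],[0,[-17,-40,0],[0,0,0]],[0,[-20,-45,0],[0,0,0]],[0,[-20,-45,0],[0,0,0]],[0,[-18,-42,0],[0,0,0]],[0,[-15,-35,0],[0,0,0]],[0,[-10,-22,0],[0,0,0]],[0,[0,0,0],[0,-0.3,0]],[0,[0,0,0],[0,0,0]],[0,[0,0,0],[0,0,0]]]'
python3 - <<'E'
from h import *
s=bot.state();im=bot.camera("wrist")[:,:,::-1];cv2.imwrite("pics/w13.png",im);s2=bot.state()
import pickle;pickle.dump((s,s2),open("s13.pkl","wb"))
print(s["tcp_pos"],s2["tcp_pos"],proj("wrist",[525.3,22,44],s))
E
```

```text
t: 23.55
tcp_pos: [512.9, 32.7, 160.3]
eef_rot: [0.994, -0.113, -0.011, -0.001]
wrist_force: [-0.1, -0.6, -0.7]
width: 85.5
[512.85838147  32.73039799 160.34188584] [512.90172492  32.64627446 160.36524205] [337.32748257 205.53827297]
```

View pics/w13.png

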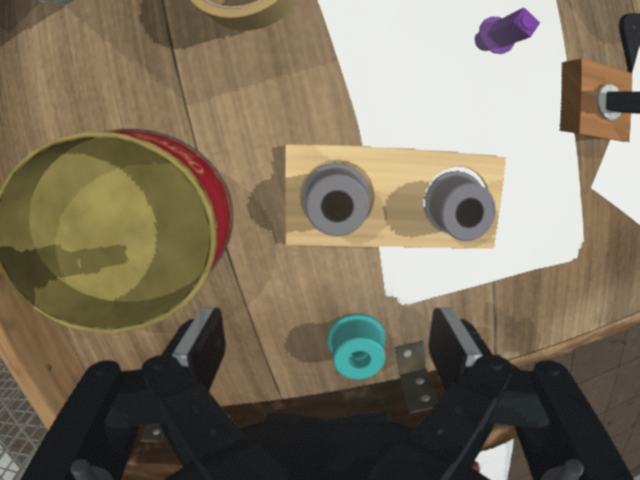

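```bash
python3 st.py 525.5 22.2 70 -13.1; python3 -m handwheel '[[0,[6,4,0],[0,1.3,0.2]],[0,[6,4,15],[0,0,0]],[0,[0,0,15],[0,0,0]],[0,[0,0,15],[0,0,0]],[0,[0,0,0],[0,0,0]],[0,[0,0,0],[0,0,0]]]';python3 st.py 525.5 22.2 16 -13.1
```

```text
t 23.6 tcp [512.9   32.65 160.37] F [ 0.6 -0.1 -0.1] T [ 0.02 -0.01 -0.03] w 85.6 yaw -13.0 zax [-0.0206  0.0051 -0.9998]
shift [16.54  7.37 90.03]
turn [-0.02  1.21  0.1 ]
t: 24.35
tcp_pos: [522.9, 19.5, 110.4]
eef_rot: [0.993, -0.117, 0.0, 0.0]
wrist_force: [-0.2, 0.6, 0.2]
width: 85.6
t 24.35 tcp [522.86  19.53 110.4 ] F [-0.2  0.6  0.2] T [ 0.03 -0.04 -0.04] w 85.6 yaw -13.39 zax [ 4.e-04 -4.e-04 -1.e+00]
shift [ 1.91 -3.24 94.4 ]
turn [ 0.02 -0.03 -0.29]
```

```bash
python3 -m handwheel '[[0,[1.8,-3,15],[0,0,-0.3]],[0,[0,0,20],[0,0,0]],[0,[0,0,20],[0,0,0]],[0,[0,0,15],[0,0,0]],[0,[0,0,0],[0,0,0]],[0,[0,0,0],[0,0,0]]]';python3 st.py 525.5 22.2 16 -13.1
python3 - <<'E'
from h import *
im=bot.camera("wrist")[:,:,::-1];cv2.imwrite("pics/w14.png",im)
E
```

```text
t: 25.1
tcp_pos: [527.4, 23.1, 37.9]
eef_rot: [0.994, -0.113, 0.002, 0.0]
wrist_force: [-0.1, -0.0, -0.5]
width: 85.4
t 25.1 tcp [527.39  23.08  37.93] F [-0.1 -0.  -0.5] T [ 0.    0.01 -0.02] w 85.4 yaw -12.97 zax [ 4.e-03 -5.e-04 -1.e+00]
shift [-1.73  1.29 21.92]
turn [-0.02 -0.23  0.13]
```

View pics/w14.png

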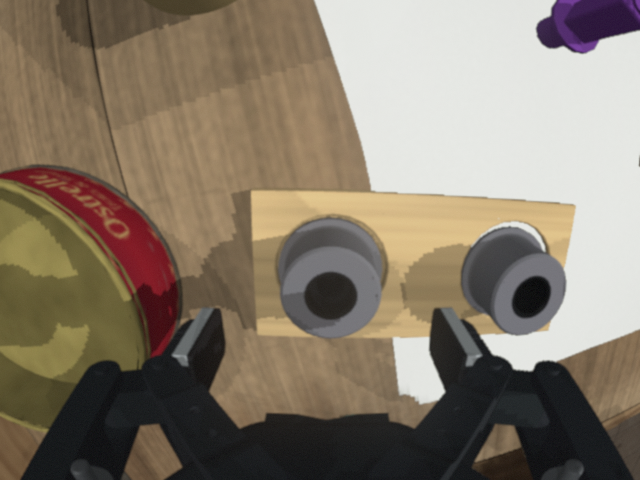

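```bash
python3 -m handwheel '[[0,[-1.6,1.2,8],[0,-0.2,0]],[0,[0,0,8],[0,0,0]],[0,[0,0,3],[0,0,0]],[0,[0,0,0],[0,0,0]],[0,[0,0,0],[0,0,0]]]';python3 st.py 525.5 22.2 16 -13.1
```

```text
t: 25.78
tcp_pos: [526.5, 22.0, 19.0]
eef_rot: [0.994, -0.113, 0.001, -0.0]
wrist_force: [0.1, 0.4, 0.1]
width: 85.6
t 25.77 tcp [526.54  22.04  18.98] F [0.1 0.4 0.1] T [-0.03  0.01 -0.02] w 85.6 yaw -12.98 zax [ 2.9e-03  1.0e-04 -1.0e+00]
shift [-1.05  0.08  2.98]
turn [-0.04 -0.16  0.12]
```

```bash
python3 -m handwheel '[[60,[-0.8,0,3],[0,0,0]],[100,[0,0,0],[0,0,0]],[150,[0,0,0],[0,0,0]],[200,[0,0,0],[0,0,0]],[255,[0,0,0],[0,0,0]],[255,[0,0,0],[0,0,0]],[255,[0,0,0],[0,0,0]]]' 50;python3 st.py
```

```text
t: 26.65
tcp_pos: [527.5, 21.8, 17.8]
eef_rot: [0.994, -0.113, 0.003, 0.0]
wrist_force: [0.1, -0.2, -0.2]
width: 0.1
t 26.65 tcp [527.47  21.81  17.78] F [ 0.1 -0.2 -0.2] T [-0.02 -0.02 -0.02] w 0.1 yaw -12.97 zax [ 6.3e-03 -8.0e-04 -1.0e+00]
```

Width is 0.1 mm, so the grip missed. I'll look.

Run:
```python
from h import *
im=bot.camera("wrist")[:,:,::-1];cv2.imwrite("pics/w15.png",im)
im=bot.camera("scene")[:,:,::-1];cv2.imwrite("pics/s15.png",im)
```

```text
(no output)
```

View pics/w15.png

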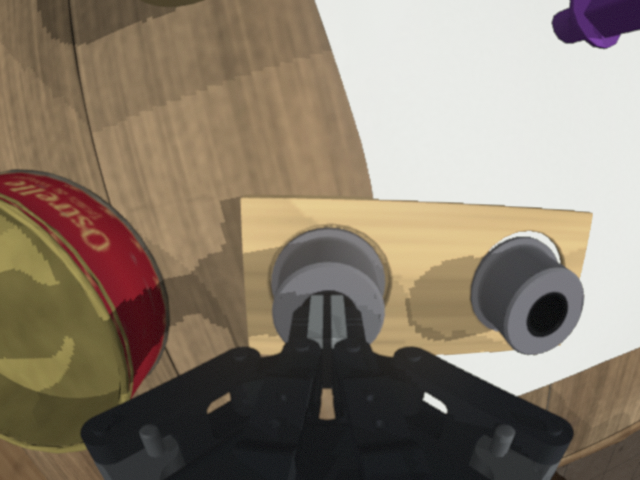

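View pics/s15.png

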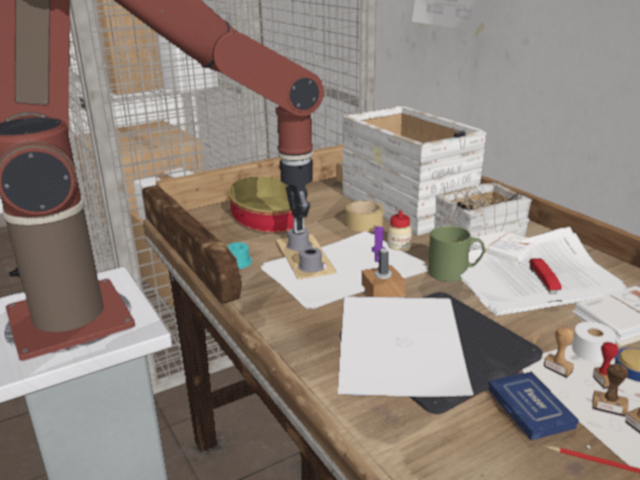

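Run:
```python
from h import *
s=bot.state();print(s["tcp_pos"],s["width"])
print("mouth",proj("wrist",[525.3,22,44],s),"L",proj("wrist",[525.3+5.7,22+24.4,44],s),proj("wrist",[525.3-5.7,22-24.4,44],s),"tcp",proj("wrist",s["tcp_pos"],s))
print("right mouth",proj("wrist",[498.2,-84.2,44],s))
im=cv2.imread("pics/w15.png");im2=cv2.imread("pics/s15.png")
u,v=proj("scene",[525,22,50]).astype(int);print(u,v)
a=cv2.resize(im[200:380,230:430],(400,360),interpolation=cv2.INTER_CUBIC);b=cv2.resize(im2[v-50:v+40,u-50:u+50],(400,360),interpolation=cv2.INTER_CUBIC)
cv2.imwrite("pics/c15.png",np.hstack([a,b]))
```

```text
[527.47839231  21.80192788  17.73352253] 0.44266383888948957
mouth [328.35047367 316.05100789] L [271.25377545 315.27900366] [385.37424511 315.68188608] tcp [327.65297799 287.10073156]
right mouth [548.14655148 312.0757357 ]
298 229
```

View pics/c15.png

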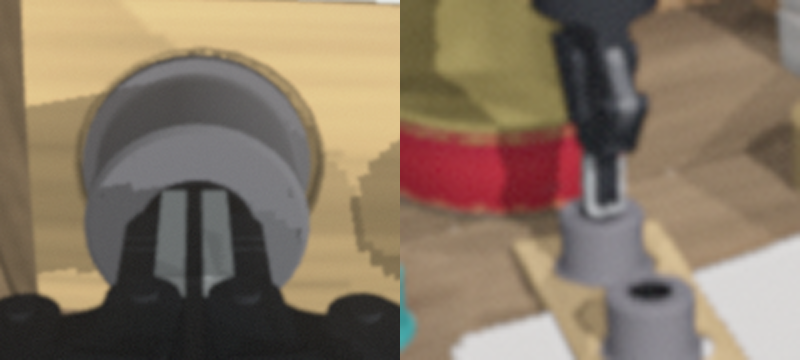

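Run:
```python
from h import *
s=bot.state();Rt=R.from_quat(s["eef_rot"]).as_matrix()
for x in (0,11):
  for z in (0,-10,-18.7,-26,-35,-45): print(x,z,proj("wrist",s["tcp_pos"]+Rt@np.array([x,0,z]),s).round(0))
im=bot.camera("top")[:,:,::-1]
cv2.imwrite("pics/c16.png",cv2.resize(im[200:300,260:400],None,fx=5,fy=5,interpolation=cv2.INTER_CUBIC))
```

```text
0 0 [328. 287.]
0 -10 [328. 296.]
0 -18.7 [328. 304.]
0 -26 [328. 312.]
0 -35 [328. 322.]
0 -45 [328. 335.]
11 0 [328. 267.]
11 -10 [328. 274.]
11 -18.7 [328. 282.]
11 -26 [328. 289.]
11 -35 [328. 298.]
11 -45 [328. 310.]
```

View pics/c16.png

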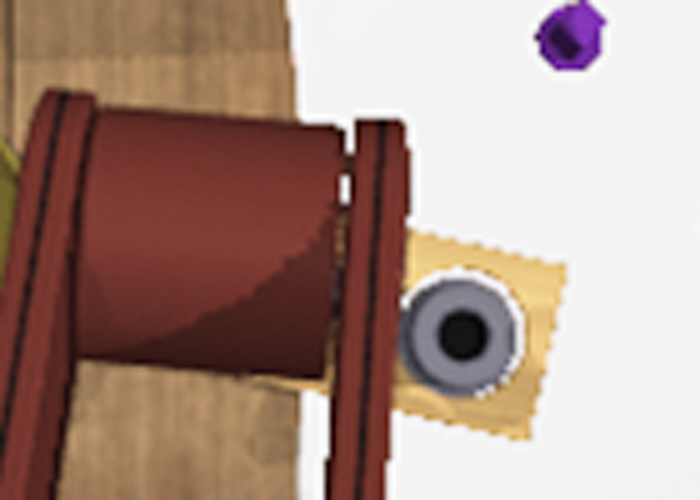

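Run:
```python
from h import *
s=bot.state();print(s["tcp_pos"])
for z in (18,30,40,44,48,55): print(z,proj("scene",[527.5,21.8,z]).round(1), proj("scene",[525.3,22,z]).round(1))
```

```text
[527.50146425  21.80081886  17.76255797]
18 [299.8 241.2] [298.9 241.4]
30 [299.6 236.6] [298.8 236.8]
40 [299.5 232.8] [298.6 233. ]
44 [299.4 231.2] [298.6 231.4]
48 [299.4 229.7] [298.5 229.9]
55 [299.3 227. ] [298.4 227.2]
```

The wrist view puts the fingertips at pixel row 295. The scene view puts them at about (299,233), so z is about 42–46. Both place them just over the hub's top, though the TCP reads z = 18. So the real finger ends sit roughly 28 mm behind the reported TCP, and they closed above the barrel without touching it. I'll rise, open, go lower in steps and watch the force.

```bash
python3 -m handwheel '[[255,[-1.5,0,-15],[0,-0.3,0]],[255,[0,0,-12],[0,0,0]],[0,[0,0,0],[0,0,0]],[0,[0,0,0],[0,0,0]],[0,[0,0,0],[0,0,0]],[0,[0,0,0],[0,0,0]],[0,[0,0,0],[0,0,0]]]';python3 st.py 525.5 22.2 5 -13.1
python3 - <<'E'
from h import *
im=bot.camera("wrist")[:,:,::-1];cv2.imwrite("pics/w17.png",im)
E
```

```text
t: 27.68
tcp_pos: [525.8, 22.2, 46.8]
eef_rot: [0.994, -0.113, 0.001, -0.0]
wrist_force: [-0.1, -0.8, -0.8]
width: 85.2
t 27.68 tcp [525.83  22.22  46.82] F [-0.1 -0.8 -0.8] T [ 0.    0.01 -0.02] w 85.2 yaw -12.97 zax [ 1.1e-03  5.0e-04 -1.0e+00]
shift [-0.36  0.12 41.82]
turn [-0.04 -0.05  0.13]
```

View pics/w17.png

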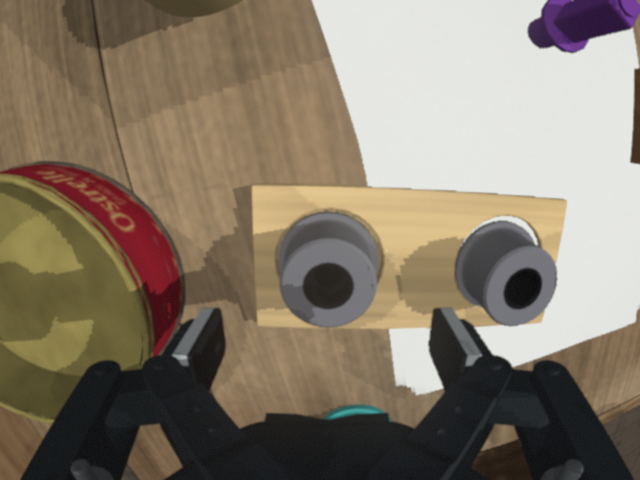

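```bash
python3 -m handwheel '[[0,[0,0,12],[0,0,0]],[0,[0,0,12],[0,0,0]],[0,[0,0,8],[0,0,0]],[0,[0,0,6],[0,0,0]],[0,[0,0,0],[0,0,0]]]';python3 st.py 525.5 22.2 -8 -13.1
python3 - <<'E'
from h import *
im=bot.camera("scene")[:,:,::-1]
u,v=proj("scene",[525,22,50]).astype(int)
cv2.imwrite("pics/c18.png",cv2.resize(im[v-60:v+50,u-70:u+70],None,fx=5,fy=5,interpolation=cv2.INTER_CUBIC))
E
```

```text
t: 28.35
tcp_pos: [524.6, 22.3, 4.7]
eef_rot: [0.994, -0.113, -0.001, -0.0]
wrist_force: [0.0, 0.2, 0.6]
width: 85.2
t 28.35 tcp [524.59  22.32   4.66] F [0.  0.2 0.6] T [ 0.03 -0.02 -0.  ] w 85.2 yaw -12.97 zax [-1.6e-03  7.0e-04 -1.0e+00]
shift [ 0.94 -0.09 12.66]
turn [-0.02  0.1   0.13]
```

View pics/c18.png

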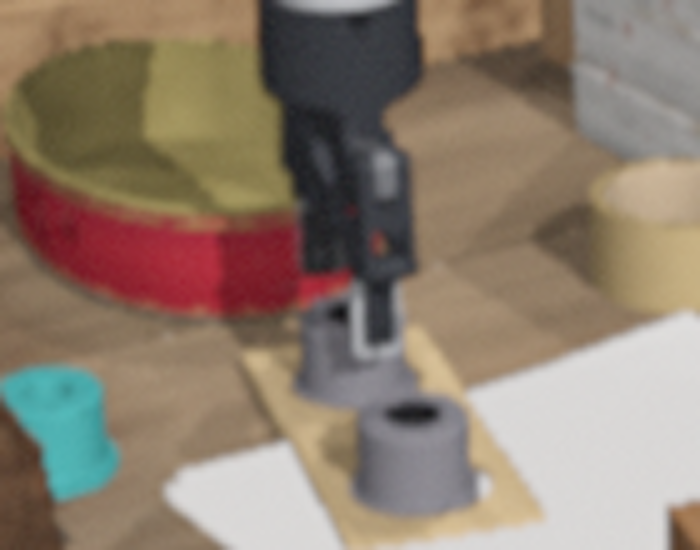

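```bash
python3 - <<'E'
from h import *
for z in (15,25,30,40,45): print(z,proj("scene",[515.5,-22,z]).round(1))
E
python3 -m handwheel '[[0,[0.8,0,4],[0,0,0]],[0,[0,0,4],[0,0,0]],[0,[0,0,0],[0,0,0]]]';python3 st.py 525.5 22.2 -8 -13.1
python3 - <<'E'
from h import *
im=bot.camera("scene")[:,:,::-1]
u,v=proj("scene",[525,22,50]).astype(int);print(u-50,v-45)
cv2.imwrite("pics/c19.png",cv2.resize(im[v-45:v+45,u-50:u+50],None,fx=6,fy=6,interpolation=cv2.INTER_CUBIC))
E
```

```text
15 [304.6 250.5]
25 [304.4 246.6]
30 [304.4 244.7]
40 [304.3 240.8]
45 [304.2 238.8]
t: 28.78
tcp_pos: [526.5, 22.0, -2.7]
eef_rot: [0.994, -0.113, 0.0, -0.0]
wrist_force: [0.5, -1.0, 0.3]
width: 85.5
t 28.77 tcp [526.54  22.03  -2.71] F [ 0.5 -1.   0.3] T [-0.03  0.01 -0.  ] w 85.5 yaw -12.97 zax [ 6.e-04  5.e-04 -1.e+00]
shift [-1.05  0.07  5.29]
turn [-0.04 -0.03  0.13]
248 184
```

View pics/c19.png

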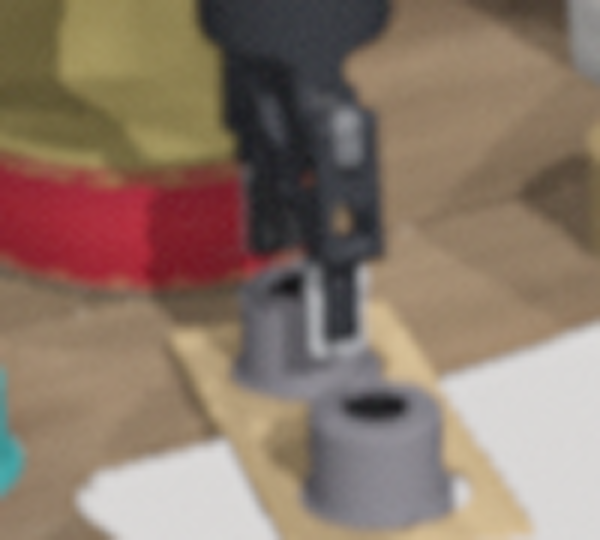

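```bash
python3 -m handwheel '[[0,[-0.8,0,4],[0,0,0]],[60,[0,0,0],[0,0,0]],[100,[0,0,0],[0,0,0]],[150,[0,0,0],[0,0,0]],[200,[0,0,0],[0,0,0]],[255,[0,0,0],[0,0,0]],[255,[0,0,0],[0,0,0]]]' 50;python3 st.py
python3 - <<'E'
from h import *
im=bot.camera("wrist")[:,:,::-1]
im2=bot.camera("scene")[:,:,::-1]
u,v=proj("scene",[525,22,50]).astype(int)
a=cv2.resize(im[200:400,210:450],(400,333));b=cv2.resize(im2[v-37:v+38,u-45:u+45],(400,333),interpolation=cv2.INTER_CUBIC)
cv2.imwrite("pics/c20.png",np.hstack([a,b]))
E
```

```text
t: 29.7
tcp_pos: [526.4, 22.1, -6.0]
eef_rot: [0.994, -0.113, 0.001, -0.0]
wrist_force: [-0.5, 0.9, 1.1]
width: 49.4
t 29.7 tcp [526.43  22.13  -6.03] F [-0.5  0.9  1.1] T [-0.03  0.07 -0.02] w 49.4 yaw -12.97 zax [ 2.2e-03  3.0e-04 -1.0e+00]
```

View pics/c20.png

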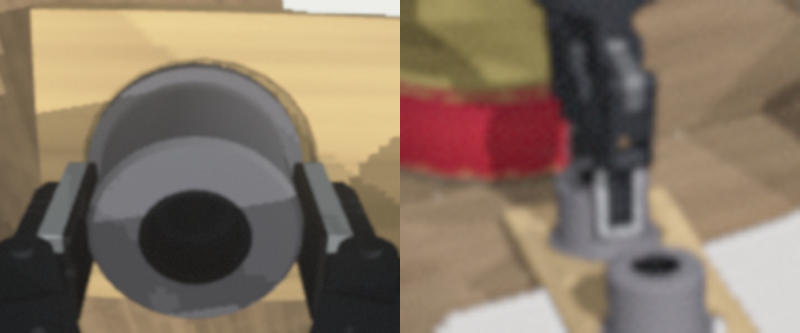

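Gripped (49.4 mm). I'll lift and carry it to the tin.

```bash
python3 -m handwheel '[[255,[0,0,-6],[0,0,0]],[255,[0,0,-15],[0,0,0]],[255,[0,0,-25],[0,0,0]],[255,[0,0,-30],[0,0,0]],[255,[0,0,-25],[0,0,0]],[255,[-3,-20,-5],[0,0,0]],[255,[-5,-40,0],[0,0,0]],[255,[-5,-45,0],[0,0,0]],[255,[-5,-45,0],[0,0,0]],[255,[-4,-40,0],[0,0,0]],[255,[-3,-20,0],[0,0,0]],[255,[0,0,0],[0,0,0]]]';python3 st.py 552 248 2 -13.1
python3 - <<'E'
from h import *
im=bot.camera("wrist")[:,:,::-1];cv2.imwrite("pics/w21.png",im)
E
```

```text
t: 31.3
tcp_pos: [551.0, 237.9, 113.8]
eef_rot: [0.993, -0.114, 0.004, -0.001]
wrist_force: [-0.5, 0.5, -2.9]
width: 49.3
t 31.3 tcp [550.96 237.93 113.76] F [-0.5  0.5 -2.9] T [-0.03 -0.02 -0.01] w 49.3 yaw -13.1 zax [ 9.1e-03  8.0e-04 -1.0e+00]
shift [ -2.24  -9.72 111.78]
turn [-0.17 -0.5   0.  ]
```

View pics/w21.png

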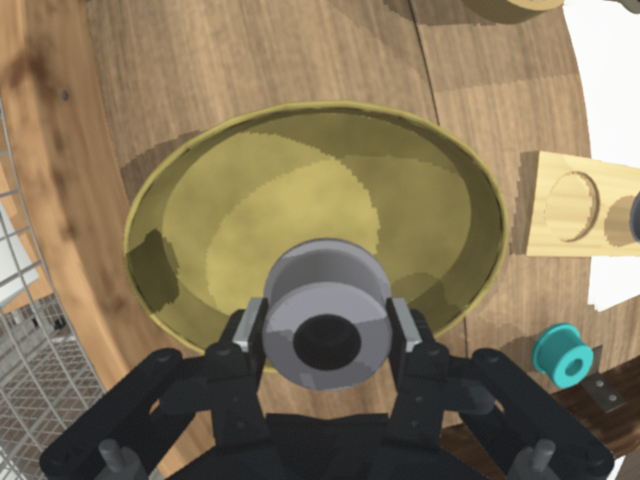

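```bash
python3 -m handwheel '[[255,[-1,-8,0],[0,-0.5,0]],[255,[0,0,15],[0,0,0]],[255,[0,0,25],[0,0,0]],[255,[0,0,25],[0,0,0]],[255,[0,0,20],[0,0,0]],[255,[0,0,0],[0,0,0]]]';python3 st.py 552 248 -4 -13.1
```

```text
t: 32.1
tcp_pos: [550.7, 239.5, 22.3]
eef_rot: [0.993, -0.118, -0.002, 0.0]
wrist_force: [0.3, -0.2, -1.1]
width: 49.5
t 32.1 tcp [550.67 239.5   22.29] F [ 0.3 -0.2 -1.1] T [-0.04  0.03 -0.08] w 49.5 yaw -13.51 zax [-0.0041 -0.     -1.    ]
shift [-0.59 -8.6  26.29]
turn [ 0.06  0.23 -0.41]
```

```bash
python3 -m handwheel '[[255,[0,-4,10],[0,0.2,0]],[255,[0,0,8],[0,0,0]],[255,[0,0,4],[0,0,0]],[255,[0,0,2],[0,0,0]]]';python3 -m handwheel '[[255,[0,0,1.5],[0,0,0]],[255,[0,0,0],[0,0,0]]]'; python3 st.py 552 248 -7 -13.1
```

```text
t: 32.6
tcp_pos: [553.1, 243.4, -1.6]
eef_rot: [0.993, -0.118, 0.001, -0.0]
wrist_force: [-0.1, 1.1, -1.8]
width: 49.7
t: 32.85
tcp_pos: [553.5, 243.6, -2.8]
eef_rot: [0.993, -0.118, 0.001, -0.0]
wrist_force: [0.8, -0.3, -1.3]
width: 49.1
t 32.85 tcp [553.5  243.58  -2.76] F [ 0.8 -0.3 -1.3] T [ 0.06  0.02 -0.  ] w 49.1 yaw -13.55 zax [ 0.003 -0.    -1.   ]
shift [-2.5  -3.94  4.24]
turn [-0.04 -0.17 -0.45]
```

```bash
python3 -m handwheel '[[255,[0,0,1.5],[0,0,0]],[255,[0,0,1.2],[0,0,0]],[255,[0,0,0.8],[0,0,0]]]'; python3 -m handwheel '[[200,[0,0,0],[0,0,0]],[100,[0,0,0],[0,0,0]],[0,[0,0,0],[0,0,0]],[0,[0,0,0],[0,0,0]],[0,[0,0,0],[0,0,0]],[0,[0,0,-15],[0,0,0]],[0,[0,0,-30],[0,0,0]],[0,[0,0,-40],[0,0,0]],[0,[0,0,-40],[0,0,0]],[0,[-10,20,-40],[0,0,0]],[0,[-40,40,-20],[0,0,0]],[0,[-40,40,0],[0,0,0]]]'; python3 st.py
python3 - <<'E'
from h import *
im=bot.camera("wrist")[:,:,::-1];cv2.imwrite("pics/w22.png",im)
im=bot.camera("top")[:,:,::-1];cv2.imwrite("pics/t22.png",im)
E
```

```text
t: 33.22
tcp_pos: [554.0, 243.7, -5.8]
eef_rot: [0.993, -0.118, 0.002, -0.0]
wrist_force: [-0.3, 0.1, -1.7]
width: 49.2
t: 34.72
tcp_pos: [444.2, 167.2, 192.8]
eef_rot: [0.993, -0.117, 0.007, -0.002]
wrist_force: [-0.6, -0.3, 0.6]
width: 85.4
t 34.73 tcp [444.2  167.25 192.76] F [-0.6 -0.3  0.6] T [-0.01 -0.01 -0.01] w 85.4 yaw -13.46 zax [ 0.014   0.0021 -0.9999]
```

View pics/w22.png

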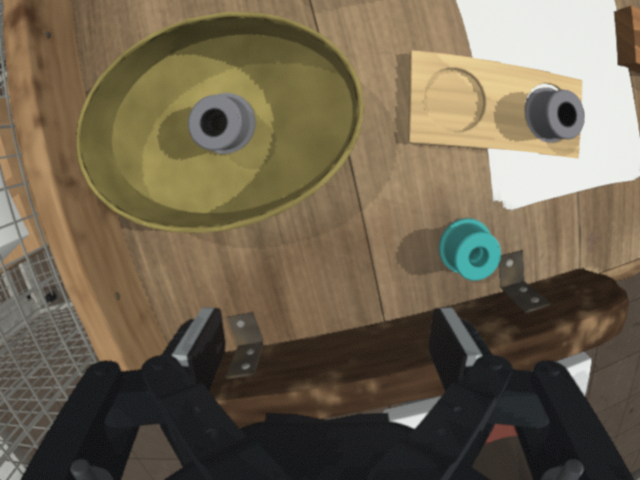

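View pics/t22.png

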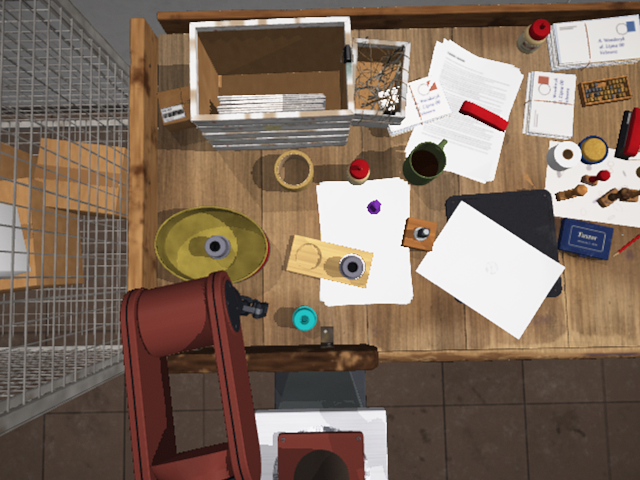

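The hub stands in the tin at (215,245). The right hub is at (352,266), the gauge at (421,232), and the bystanders look the same as at the start. A numeric check, then I hand in.

```bash
python3 -m handwheel '[[0,[0,0,0],[0,0,0]],[0,[0,0,0],[0,0,0]],[0,[0,0,0],[0,0,0]]]'
python3 - <<'E'
from h import *
a=cv2.imread("pics/top0.png");b=bot.camera("top")[:,:,::-1]
for (u,v),z in [((352,266),44)]:
  for im in (a,b):
    m=(im.max(2)<75).astype(np.uint8);n,l,st,c=cv2.connectedComponentsWithStats(m);print(c[l[v,u]],onz("top",*c[l[v,u]],z))
print("tin hub",onz("top",215,245,43))
d=cv2.absdiff(a,b).max(2)>40
n,l,st,c=cv2.connectedComponentsWithStats(d.astype(np.uint8))
for i in range(1,n):
    if st[i,4]>15: print(st[i],c[i].round())
s=bot.state();print(s["dq"].round(3),s["t"])
bot.job_done()
E
```

```text
t: 35.2
tcp_pos: [441.6, 166.5, 192.4]
eef_rot: [0.993, -0.118, 0.006, -0.002]
wrist_force: [-0.2, 0.4, 0.1]
width: 85.3
[352.52439024 266.        ] [498.3 -83.2]
[352.34939759 266.65060241] [496.8 -82.8]
tin hub [555.7 244.6]
[189 235  42  24 790] [210. 247.]
[288 244  33  25 610] [304. 256.]
[276 247  10  18 111] [281. 255.]
[350 254  15  14  40] [359. 259.]
[ 118  268  150  212 7578] [178. 326.]
[332 269  28  11  64] [346. 276.]
[264 343  15   2  22] [270. 344.]
[213 345  22 116 456] [224. 401.]
[221 346  24  10 147] [232. 350.]
[157 357  14  54 278] [164. 385.]
[224 361  24 111 637] [235. 415.]
[151 412  52  52 784] [169. 444.]
[ 254  414  129   66 4519] [305. 447.]
[609 425  31  32 552] [626. 438.]
[210 442  11   6  24] [215. 445.]
[205 445   6   7  29] [207. 449.]
[190 449  45  31 813] [211. 467.]
[133 457   4  10  17] [135. 462.]
[238 464   5  16  17] [240. 472.]
[-0.     0.001  0.007 -0.001  0.003 -0.   ] 35.25
the job is handed in; nothing more can be done
```

I tried the gauge in both hubs and put it back in its stand. I then moved the choked left hub to the tin and handed the job in at about 35 s.

- **Left hub:** the gauge stopped firmly about 14 mm below the mouth. The highest wrist-force reading was about 14 N upward (around 15–16 N with the gauge's weight allowed for), so this is the choked hub.
- **Right hub:** the gauge went in until its collar sat on the hub, with a force reading of about 7 N. This is the good hub.
- **Missed grip:** my first grip on the left hub closed on nothing, because the finger ends sit about 28 mm behind the reported tool point. I opened, went lower and gripped it, and saw no sign that anything had moved.

**Last checks in the pictures:**
- **Choked hub:** it stands in the tin near (556, 245) mm, close to the tin's middle at about (552, 248).
- **Good hub:** it is upright in its recess, about 1.5 mm from where it started.
- **Gauge:** it stands in the stand. It was seated at 7.9 mm height when I let go, and the final top-view comparison shows no change at the stand.
- **Bystanders:** the top view shows no change at the jar, tape roll or mug.
- **Robot:** the arm was still, the gripper was open and it was touching nothing.

No check failed apart from the missed grip. The contact forces are readings between steps, so brief peaks in between were not seen.

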